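# Core, close and clamp a ring wax mould

## Robot

A 6-joint arm with a two-finger parallel gripper is mounted at the origin on a cart in front of the work surface, level with it; the furniture and walls round the work are solid. World frame = base frame: x ahead of the robot, y to its left, z up, the work surface at z = 0. Lengths are in m, angles in rad, forces in N, time in s.
With the tool pointing down it reaches from about 0.35 to 0.775 m from the base axis. Payload 7.3 kg.
Tool frame: the origin (TCP) lies on the centre line of the jaws, within the pads' length; the fingertips stand robot.nose_length ahead of it and the grasp point (between the pads) is the TCP (robot.nose_length is the distance from the TCP to the fingertips, in m); z points along the fingers, y is the direction in which the jaws open and shut (so a half turn about z gives the same grasp; the last joint's range is limited). The gripper opens to 92 mm and grips with 3 to 60 N. Pads are 19 mm wide; open, the fingers measure 130 mm over their backs; the gripper's body (75 mm by 190 mm) begins 47 mm behind the grasp point.
Start: joints at [1.146, 0.342, 1.524, -0, 1.275, -0.146], TCP at [0.144, 0.505, 0.246] pointing down, gripper open.
Joint ranges: [-2.53, 2.53], [-0.77, 2.02], [0.04, 2.7], [-1, 4.14], [0.28, 2.66], [-3.11, 3.11]. Speed limits (rad/s): [2.57, 2.57, 3.14, 3.14, 3.14, 3.14].

## Interface

Orientations are given as [roll, pitch, yaw] about the fixed x, y, z axes, in that order (R = Rz(yaw) Ry(pitch) Rx(roll)).
In Python, from cell import robot, read_camera gives the robot as it stands.
- The arm moves only by the shell command python3 -m crank 'ROWS' [FORCE]. ROWS is JSON, a list of rows, each a list of 7 numbers: the shift along the tool's x, y, z in cm, then the turn, a rotation vector about the tool's x, y, z in degrees, then the opening, from 0 (shut) to 1 (fully open). In form: [[tx, ty, tz, wx, wy, wz, jaw], ...]. A call has 1 to 5 rows; each row is the pose to reach, as a shift and turn from the pose commanded when the call began, along the tool's axes at that moment; what a row does not reach only later rows make up. A row lasts 1/8 s, in which the tool goes at most 62.5 mm and 10.7 degrees, less where a joint would pass 70% of its speed; a pose out of reach is approached as far as the arm can. A call with a gripper value outside its range is refused whole. The fingers move at their own pace and stop on an object; FORCE is the grip in N (left out, the last holds). Time passes only in rows, so rows that repeat a pose let the fingers close. It gives the time, the measured TCP pose, the force and the opening at its end, in the units of the state.
- robot.observe(): the state, without advancing time (a new reading comes with each control period).
- read_camera(name): name is "side" or "top"; returns a dict with "frame" (480x640x3 uint8, red, green, blue), "intrinsics" (3x3 intrinsics, pixels), "R" (3x3) and "t" (3): a world point X has camera coordinates R X + t. Camera axes: x right, y down, z forward; pixel columns grow to the right and rows downward; lengths in m; the calibration is good to about 2 mm. A picture is of the moment at which its call begins. There is no depth.
- robot.hand_in(): hands the job in, once; it reports no verdict.
The state is a dict: "time": time; "qpos": joint angles; "qvel": joint speeds; "joint_efforts": joint torques, N m; "tool_pos": TCP position; "tool_rot": TCP orientation; "contact_force": force on the tool from outside, world axes, zero at the start; "torque": the same for the moment, N m; "opening": finger opening in m.
Only numpy, scipy, OpenCV 4.12 (cv2) and the standard library are available. Lean on these libraries where they do the work, as an engineer would, in place of code of your own. Each camera call takes 0.05 s, during which the arm holds its last target.

## Task

Get the ring mould ready for the wax injector: lay the steel core in the half-round groove of the lower mould half nose towards the clamp and shoulder up close to the end face, then lower the upper half gently over the two dowel pins until it rests flush on the lower half, and finally press the toggle clamp's handle fully down so that its foot holds the mould shut. Leave the pliers, the tweezers and the loupe where they lie.

Things in the scene. Friction and masses are not known exactly. Their poses are not given: they have to be found in the camera images.
- mould_fixture: Fixed steel base plate 156x78x10 mm carrying the bare-metal lower mould half (64 along x, 56 along y, top face 36 mm above the board) and, on its +x side, a toggle clamp. Origin on the board, below the lower half's centre; +x points from mould to clamp, within 0.27 rad of the robot's left; z up. Clamp parts, while open, stay beyond x = +50 mm and below z = 140 mm.
- parting_centre (a point): Centre of the lower half's top (parting) face; the centre of the upper half's underside belongs here, x along x. Two upright steel dowel pins, 6 mm thick and 16 mm high with bullet-shaped tips, stand on the face at (x, y) = (-22, +19.6) and (+17, -19.6) mm. Axes as mould_fixture.
- core_seat (a point): Where core_axis belongs: mid-groove, 1.5 mm before the lower half's -x end face, 0.3 mm below its top face; the core's shoulder meets that face 1.5 mm farther along +x. The half-round groove, 8.3 mm deep, 17.4 mm wide, runs along x in the top face, open at the -x end face (x = -32 mm in mould_fixture), closed at x = +14 mm. Axes as mould_fixture.
- upper_half: Loose bare-metal upper mould half, 64 (x) x 56 (y) x 20 mm, 0.22 kg, right way up: matching groove below, brass inlet bush 2.5 mm proud on top at x = -7.5 mm. Two through holes of 7.4 mm at (x, y) = (-22, +19.6) and (+17, -19.6) mm; fits the pins only with x along the fixture's +x. Origin: centre of its underside; z up. Grip it across the 56 mm at mid-length.
- core: Loose steel core, 0.09 kg, lying flat: a round finger 16 mm thick and 43 mm long (x = 0 to +43 mm) with a dark flat-sided grip 26 long, 22 wide (y), 16 mm high (x = -26 to 0), whose +x face is the shoulder. Origin on its underside below the shoulder; +x to the nose; z up. Grip it across the 22 mm. Balance point 12 mm ahead of the shoulder. The nose goes towards the clamp.
- core_axis (a point): Point on the core's centre line at the shoulder, 8 mm above its underside. Axes as core.
- clamp_handle (a joint): Angle of the clamp handle: 0 = down, clamped (end stop); 0.9 rad = up, open. Starts at 0.86 to 0.9. Stays where it is left; 5 to 10 N at the grip move it. It drives the hold-down arm (arm angle = 1.94 x handle angle).
- clamp_foot: Sprung rubber foot, 13 mm across, under the end of the clamp's hold-down arm. It touches the upper half, 14 mm to the clamp side of its centre, in the last 0.04 rad of the handle and then holds it with about 2 N.
- clamp_grip (a point): Point on the centre line of the handle's round black sleeve (14.4 mm thick, 44 mm long, ends 14 mm farther out). It turns about clamp_handle_hinge in the fixture's plane y = 0: at joint 0 it stands 56 mm towards +x and 7.5 mm above the hinge; at joint q that offset is turned upwards by q. Push on the sleeve's upper side.
- clamp_handle_hinge (a point): Hinge of the clamp handle, at x = +84 mm, y = 0, 64 mm above the board in the fixture's frame; hinge axis along y. Axes as mould_fixture. To the left of the clamp a big anvil stands on the raised bench top, up to 0.26 m above the board: keep the gripper clear of it.
- pliers_green: Pliers, 140x47x11 mm, lying beyond the fixture; leave alone. Origin at the underside's centre.
- tweezers_board: Steel tweezers, 130x15x8 mm, lying under the wooden bench pin; leave alone. Origin at the underside's centre.
- loupe: Small round loupe, 31 mm across, 19 mm high, at the right; leave alone. Origin at the underside's centre.

How it is judged:
On the way, in this order (a step that is already met when the one before it is completed fails the run):
1. the core lies fully down in the groove of the lower half, nose towards the clamp, and has been let go (x of core_axis in the frame of core_seat between -0.003 and 0.003 m and y of core_axis in the frame of core_seat between -0.0015 and 0.0015 m and z of core_axis in the frame of core_seat between -0.0015 and 0.0015 m and angle between the x axis of core and the x axis of mould_fixture, either way round below 0.05 rad and contact force between the fingers and core below 0.5 N), for 0.2 s.
2. the upper half rests flush on the lower half, over both pins, with the core inside (x of core_axis in the frame of core_seat between -0.003 and 0.003 m and y of core_axis in the frame of core_seat between -0.0015 and 0.0015 m and z of core_axis in the frame of core_seat between -0.0015 and 0.0015 m and angle between the x axis of each of core, upper_half and the x axis of mould_fixture, either way round below 0.05 rad and horizontal distance between upper_half and parting_centre below 0.002 m and z of upper_half in the frame of parting_centre between -0.0015 and 0.0012 m and angle between the z axis of upper_half and the z axis of mould_fixture, either way round below 0.02 rad), for 0.2 s.
3. the clamp handle is fully down and the clamp's foot presses on the upper half (horizontal distance between upper_half and parting_centre below 0.002 m and z of upper_half in the frame of parting_centre between -0.0015 and 0.0012 m and angle between the z axis of upper_half and the z axis of mould_fixture, either way round below 0.02 rad and angle between the x axis of upper_half and the x axis of mould_fixture, either way round below 0.05 rad and value of joint clamp_handle below 0.03 rad and contact force between clamp_foot and upper_half above 0.3 N), for 0.2 s.
At the end, for the whole second after the job is handed in: Core in the groove (core_axis within 3 mm along, 1.5 mm across and in height of core_seat, 0.05 rad); upper half over both pins (centre within 2 mm, at most 1.2 mm above the parting face, level within 0.02 rad); clamp handle below 0.03 rad, foot pressing; all at rest (all of step 3 and x of core_axis in the frame of core_seat between -0.003 and 0.003 m and y of core_axis in the frame of core_seat between -0.0015 and 0.0015 m and z of core_axis in the frame of core_seat between -0.0015 and 0.0015 m and angle between the x axis of core and the x axis of mould_fixture, either way round below 0.05 rad and linear speed of each of upper_half, core below 0.01 m/s); the robot touches nothing.
It fails at once if pliers, tweezers or loupe shoved by more than 20 mm (distance of any of pliers_green, tweezers_board, loupe from where it was at the start of the episode above 0.02 m).
It fails at once if the upper half is dropped or slammed on the lower half (faster than 0.4 m/s within 30 mm of its place) (distance between upper_half and parting_centre below 0.03 m and linear speed of upper_half above 0.4 m/s).
It also fails if it takes over 62 s, if anything falls off the work surface, if the arm or the gripper's body presses on something with over 40 N, if the wrist force passes 120 N, or if a joint passes its speed limit or range.

## Working session

There is one attempt and no reset: what is moved stays moved. The work goes in short steps, Python scripts to look and compute and a shell command to move; the robot and the scene stay as the last step left them, time stands still between calls to the robot, and variables do not carry over. Pictures are saved under pics/ and viewed, and the job is handed in when it is done.

```bash
ls; mkdir -p pics; python3 - <<'E'
from cell import robot, read_camera
import cv2, numpy as np
s=robot.observe(); print(s); print(robot.nose_length)
for n in ("side","top"):
    c=read_camera(n); cv2.imwrite(f"pics/{n}0.png",c["frame"][:,:,::-1]); np.savez(f"{n}0.npz",**c); print(n,c["intrinsics"],c["R"],c["t"])
E
```

```text
pics
{'time': 0.0, 'qpos': array([ 1.14603464e+00,  3.42751057e-01,  1.52501673e+00, -4.55367800e-05,
        1.27540126e+00, -1.45997882e-01]), 'qvel': array([ 4.67534878e-05,  7.11869764e-04,  1.80451353e-03, -2.68299924e-04,
       -5.44570787e-04,  2.12014947e-04]), 'joint_efforts': array([-4.57344740e-04, -4.31244314e+01, -2.44219261e+01,  7.15784915e-02,
        5.61089139e-02, -1.42144786e-04]), 'tool_pos': array([0.14429461, 0.50438553, 0.24503034]), 'tool_rot': array([-3.14002669e+00, -1.86253281e-04,  2.86284200e+00]), 'contact_force': array([-0.5124423 , -0.62469862, -0.67679475]), 'torque': array([-0.0520957 ,  0.01524827, -0.0418021 ]), 'opening': 0.09192508874111617}
0.019
side [[545.05874405   0.         309.79312884]
 [  0.         545.05874405 243.89594567]
 [  0.           0.           1.        ]] [[ 0.83821821 -0.54532755  0.00284657]
 [-0.31624766 -0.49034077 -0.8121289 ]
 [ 0.44427205  0.67984101 -0.58347112]] [-0.43310237  0.22487783  0.8589129 ]
top [[488.42435602   0.         328.00604274]
 [  0.         488.42435602 241.67883143]
 [  0.           0.           1.        ]] [[-0.00770396 -0.99996274 -0.003895  ]
 [-0.98001493  0.00832444 -0.19874971]
 [ 0.19877473  0.002286   -0.98004254]] [0.01161314 0.54489929 1.03161151]
```

View pics/side0.png

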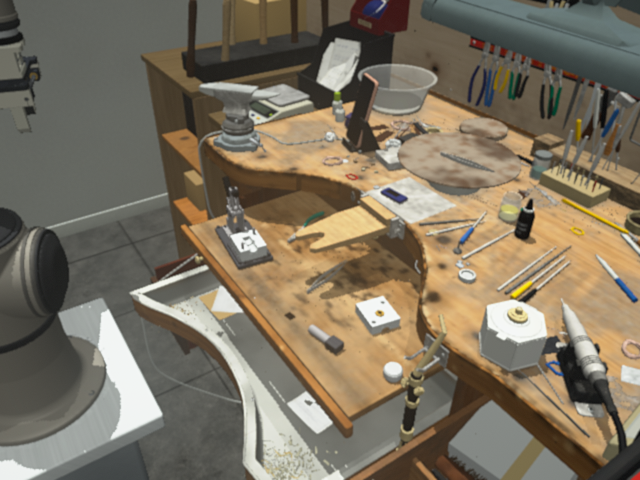

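View pics/top0.png

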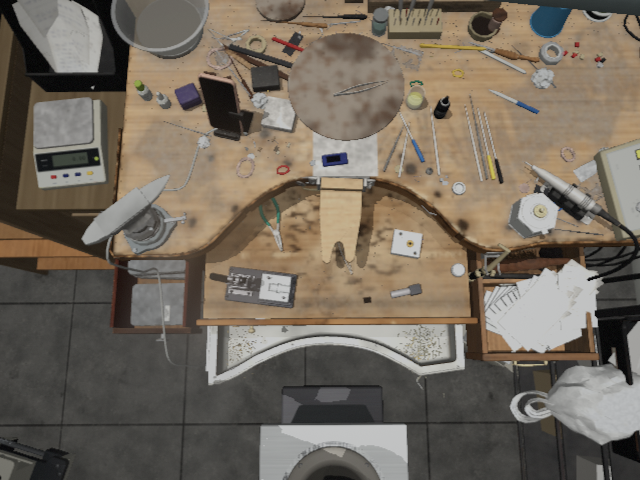

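The top view shows the fixture near (262,288), the core near (405,291) with its dark grip to the right, and the upper half near (407,243). Next I'll enlarge these.

```bash
python3 - <<'E'
import cv2
t=cv2.imread("pics/top0.png"); s=cv2.imread("pics/side0.png")
def crop(im,x,y,w,h,k,n): cv2.imwrite(n,cv2.resize(im[y:y+h,x:x+w],None,fx=k,fy=k,interpolation=cv2.INTER_CUBIC))
crop(t,205,255,100,60,8,"pics/tfix.png")
crop(t,380,220,100,75,8,"pics/tparts.png")
crop(s,205,180,80,90,6,"pics/sfix.png")
crop(s,300,285,110,80,7,"pics/sparts.png")
E
```

```text
(no output)
```

View pics/tfix.png

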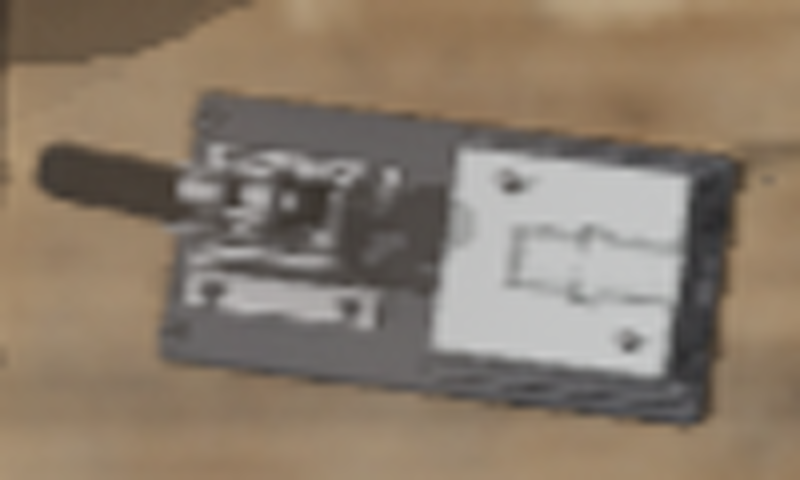

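View pics/tparts.png

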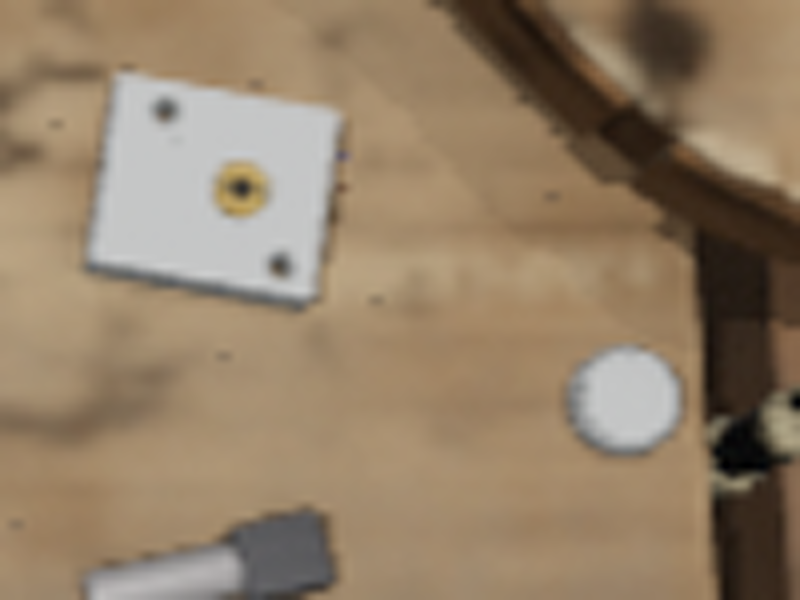

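View pics/sfix.png

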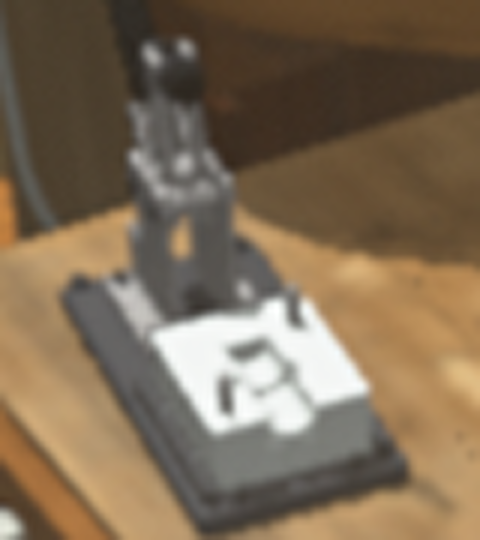

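View pics/sparts.png

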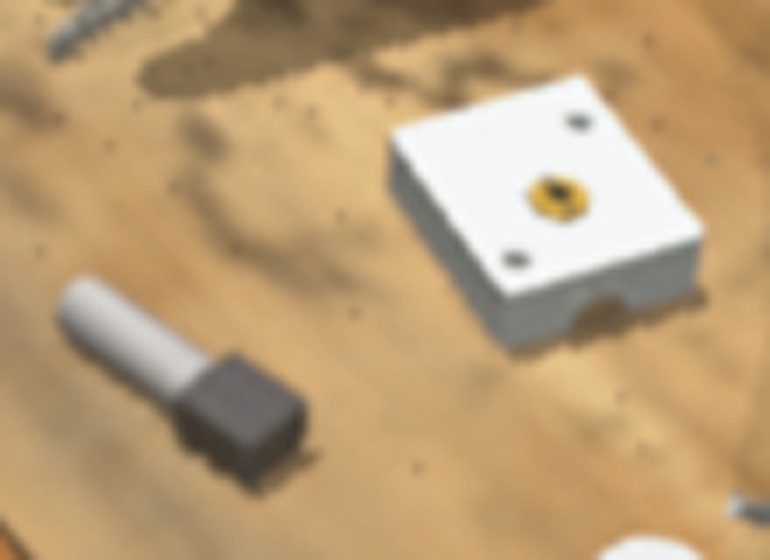

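```bash
python3 - <<'E'
import cv2
t=cv2.imread("pics/top0.png")
def crop(im,x,y,w,h,k,n): cv2.imwrite(n,cv2.resize(im[y:y+h,x:x+w],None,fx=k,fy=k,interpolation=cv2.INTER_CUBIC))
crop(t,382,276,50,30,16,"pics/tcore.png")
E
```

```text
(no output)
```

View pics/tcore.png

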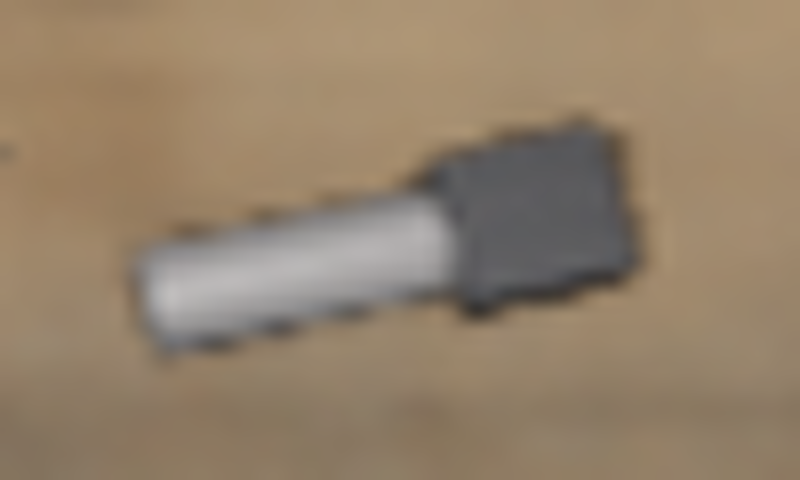

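```bash
cat > fit.py <<'E'
import numpy as np, cv2
from scipy.optimize import least_squares
C={n:np.load(n+"0.npz") for n in("side","top")}
def proj(cam,X):
    c=C[cam]; q=np.asarray(X)@c["R"].T+c["t"]; p=q@c["intrinsics"].T; return p[...,:2]/p[...,2:]
def px(u,off,k): return (np.array(u,float)+.5)/k-.5+np.array(off)
def model(p,P):
    c,s=np.cos(p[2]),np.sin(p[2]); P=np.array(P,float)/1e3
    return np.c_[p[0]+c*P[:,0]-s*P[:,1],p[1]+s*P[:,0]+c*P[:,1],P[:,2]]
def fit(obs,x0):
    # obs: list (cam, pix Nx2, model pts mm Nx3)
    f=lambda p:np.concatenate([(proj(c,model(p,P))-u).ravel() for c,u,P in obs])
    r=least_squares(f,x0,loss="soft_l1"); return r.x,r.fun
E
python3 - <<'E'
from fit import *
sq=lambda z:[(32,-28,z),(-32,-28,z),(-32,28,z),(32,28,z)]
F=[("top",px([(458,150),(692,178),(667,375),(433,350)],(205,255),8),sq(36)),
("side",px([(300,295),(370,387),(215,435),(150,335)],(205,180),6),sq(36))]
H=[(17,-19.6,20),(-22,19.6,20),(-7.5,0,22.5)]
U=[("top",px([(118,72),(343,113),(315,300),(90,265),(165,110),(280,265),(241,188)],(380,220),8),sq(20)+H),
("side",px([(582,75),(703,232),(510,297),(390,133),(578,122),(515,260),(558,192)],(300,285),7),sq(20)+H)]
g=[(0,-11,16),(-26,-11,16),(-26,11,16),(0,11,16)]
K=[("top",px([(435,165),(598,122),(632,262),(468,300),(145,300)],(382,276),16),g+[(43,0,8)]),
("side",px([(235,352),(305,405),(250,447),(180,400)],(300,285),7),g)]
for n,o,x0 in(("fix",F,(.45,.12,1.57)),("upper",U,(.5,-.15,1.4)),("core",K,(.43,-.15,1.7))):
    for oo in (o,o[:1],o[1:]):
        p,r=fit(oo,x0); print(n,p.round(4),"rms px",np.sqrt((r**2).mean()).round(2))
E
```

```text
fix [0.4464 0.1265 1.457 ] rms px 0.32
fix [0.4461 0.1261 1.454 ] rms px 0.29
fix [0.4469 0.1276 1.4609] rms px 0.18
upper [ 0.5483 -0.1723  1.3928] rms px 0.34
upper [ 0.5477 -0.1727  1.3896] rms px 0.23
upper [ 0.5489 -0.1717  1.3959] rms px 0.27
core [ 0.44   -0.176   1.7779] rms px 0.6
core [ 0.44   -0.1755  1.7799] rms px 0.44
core [ 0.4397 -0.1767  1.7822] rms px 0.7
```

```bash
cat >> fit.py <<'E'
def tri(pt,ps):
    Ps=[]
    for n in("top","side"): c=C[n]; Ps.append(c["intrinsics"]@np.c_[c["R"],c["t"]])
    X=cv2.triangulatePoints(Ps[0],Ps[1],np.array(pt,float).reshape(2,1),np.array(ps,float).reshape(2,1)); return (X[:3]/X[3]).ravel()
def back(cam,u,z):
    c=C[cam]; d=c["R"].T@np.linalg.inv(c["intrinsics"])@np.array([u[0],u[1],1.]); o=-c["R"].T@c["t"]; return o+d*(z-o[2])/d[2]
E
python3 - <<'E'
from fit import *
print("dish",tri((458,187),(467,275)))
import cv2
t=cv2.imread("pics/top0.png"); s=cv2.imread("pics/side0.png")
def crop(im,x,y,w,h,k,n): cv2.imwrite(n,cv2.resize(im[y:y+h,x:x+w],None,fx=k,fy=k,interpolation=cv2.INTER_CUBIC))
crop(t,300,160,200,150,4,"pics/tb.png"); crop(s,340,200,160,130,5,"pics/sb.png")
E
```

```text
dish [ 0.64677581 -0.26981617  0.12541094]
```

View pics/tb.png

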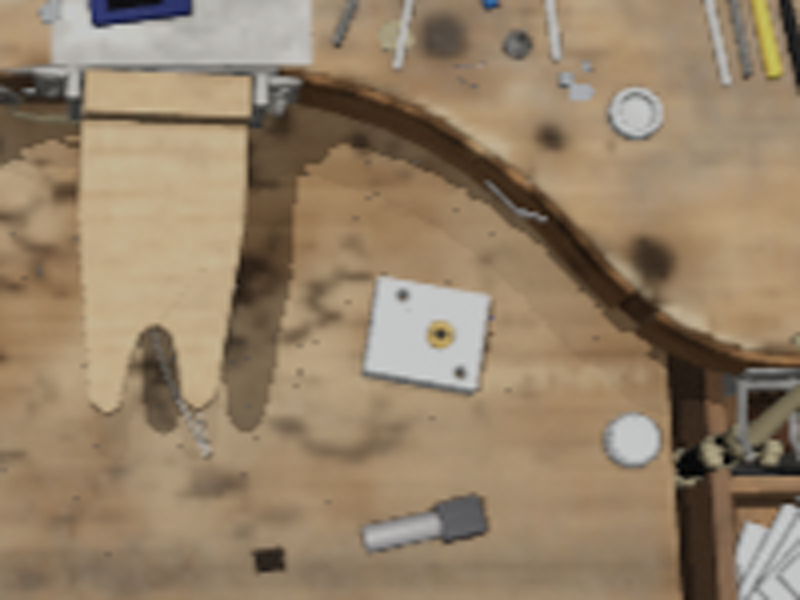

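View pics/sb.png

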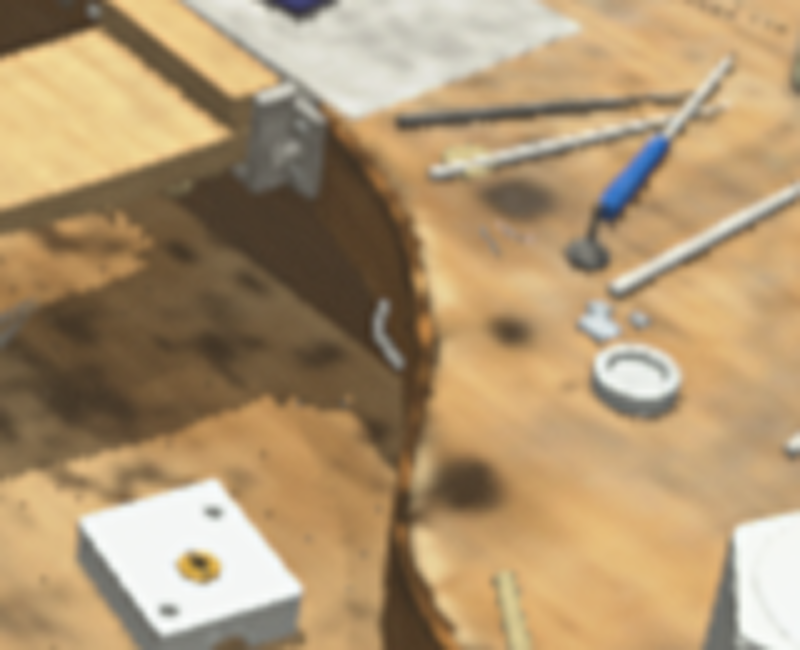

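```bash
python3 - <<'E'
from fit import *
U=np.array([.5483,-.1723,1.3928])
for u in [(350,80),(400,95),(450,130),(500,170),(550,220),(620,300),(248,120),(240,260),(210,400)]:
    w=back("top",px(u,(300,160),4),.118); d=w[:2]-U[:2]; c,s=np.cos(U[2]),np.sin(U[2])
    print(u,w.round(3),"in upper frame mm",(1e3*np.array([c*d[0]+s*d[1],-s*d[0]+c*d[1]])).round(0))
E
```

```text
(350, 80) [ 0.667 -0.121  0.118] in upper frame mm [  72. -108.]
(400, 95) [ 0.658 -0.147  0.118] in upper frame mm [  44. -104.]
(450, 130) [ 0.639 -0.173  0.118] in upper frame mm [ 15. -89.]
(500, 170) [ 0.616 -0.199  0.118] in upper frame mm [-14. -72.]
(550, 220) [ 0.589 -0.224  0.118] in upper frame mm [-44. -49.]
(620, 300) [ 0.545 -0.258  0.118] in upper frame mm [-85. -12.]
(248, 120) [ 0.645 -0.066  0.118] in upper frame mm [122. -76.]
(240, 260) [ 0.568 -0.06   0.118] in upper frame mm [114.   0.]
(210, 400) [ 0.494 -0.043  0.118] in upper frame mm [118.  77.]
```

```bash
cat > go.py <<'E'
import sys, numpy as np
from scipy.spatial.transform import Rotation as R
from cell import robot
# usage: go.py x y z yaw  (tool straight down) -> shift cm / turn deg in tool axes; optional tilt deg about tool y
s=robot.observe(); p=np.array(s["tool_pos"]); Rt=R.from_euler("xyz",s["tool_rot"])
x,y,z,yaw=map(float,sys.argv[1:5]); T=R.from_euler("xyz",[np.pi,0,yaw])
if len(sys.argv)>5: T=T*R.from_euler("y",float(sys.argv[5]),degrees=True)
print("t",round(s["time"],2),"shift cm",(Rt.inv().apply(np.array([x,y,z])-p)*100).round(2),"turn",np.rad2deg((Rt.inv()*T).as_rotvec()).round(2))
print("rows needed",np.linalg.norm(np.array([x,y,z])-p)/.0625,"F",np.round(s["contact_force"],1),"open",round(s["opening"],4),"q",np.round(s["qpos"],2))
E
python3 go.py .36 .28 .25 2.0; python3 go.py .46 0 .2 1.778
```

```text
t 0.1 shift cm [-26.91 -15.64  -0.47] turn [-8.000e-02  2.000e-02  4.944e+01]
rows needed 4.981100756597027 F [ 0.4  0.9 -1.3] open 0.0916 q [ 1.15  0.34  1.52  0.    1.28 -0.15]
t 0.1 shift cm [-44.23 -39.8    4.56] turn [-7.000e-02  3.000e-02  6.216e+01]
rows needed 9.548599621956532 F [ 0.4  0.9 -1.3] open 0.0916 q [ 1.15  0.34  1.52  0.    1.28 -0.15]
```

```bash
python3 -m crank '[[-5.4,-3.1,-0.1,0,0,10,1],[-10.8,-6.3,-0.2,0,0,20,1],[-16.2,-9.4,-0.3,0,0,30,1],[-21.5,-12.5,-0.4,0,0,40,1],[-26.9,-15.6,-0.5,0,0,49,1]]'; python3 go.py .46 0 .2 1.778; python3 go.py .4424 -.1878 .1 1.778
```

```text
time: 0.72
tool_pos: [0.3611, 0.2791, 0.2507]
tool_rot: [-3.142, -0.0, 2.002]
contact_force: [0.9, -0.1, -0.3]
opening: 0.0917
t 0.72 shift cm [-29.49  -2.69   5.06] turn [-0.000e+00 -1.000e-02  1.286e+01]
rows needed 4.807075447374496 F [ 0.9 -0.1 -0.3] open 0.0917 q [0.49 0.21 1.69 0.   1.24 0.06]
t 0.72 shift cm [-45.82 -12.15  15.06] turn [-0.000e+00 -1.000e-02  1.286e+01]
rows needed 7.957273685386439 F [ 0.9 -0.1 -0.3] open 0.0917 q [0.49 0.21 1.69 0.   1.24 0.06]
```

```bash
python3 -m crank '[[-6,-0.5,1,0,0,3,1],[-12,-1,2,0,0,6,1],[-18,-1.6,3,0,0,9,1],[-24,-2.2,4,0,0,12,1],[-29.5,-2.7,5,0,0,12.9,1]]'; python3 go.py .4424 -.1878 .1 1.778
```

```text
time: 1.35
tool_pos: [0.4607, -0.0001, 0.2003]
tool_rot: [-3.142, -0.0, 1.781]
contact_force: [0.0, 0.7, 0.8]
opening: 0.0919
t 1.35 shift cm [-17.98  -5.71  10.02] turn [-0.   -0.01  0.17]
rows needed 3.4181020702208724 F [0.  0.7 0.8] open 0.0919 q [-0.17  0.27  1.76  0.    1.11 -0.38]
```

```bash
python3 -m crank '[[-5,-1.5,2.5,0,0,0,1],[-10,-3,5,0,0,0,1],[-15,-4.5,8,0,0,0,1],[-18,-5.7,10,0,0,0.2,0.6],[-18,-5.7,10,0,0,0.2,0.6]]'; python3 go.py .4424 -.1878 .021 1.778
python3 - <<'E'
from cell import read_camera
import cv2
for n in("side","top"): cv2.imwrite(f"pics/{n}1.png",cv2.cvtColor(read_camera(n)["frame"],cv2.COLOR_RGB2BGR))
a=cv2.imread("pics/side1.png")[100:400,200:500]; b=cv2.imread("pics/top1.png")[160:360,300:500]
cv2.imwrite("pics/m1.png",cv2.hconcat([cv2.resize(a,(400,400)),cv2.resize(b,(400,400))]))
E
```

```text
time: 1.98
tool_pos: [0.4413, -0.1873, 0.099]
tool_rot: [-3.139, -0.002, 1.775]
contact_force: [-0.3, 0.8, 0.1]
opening: 0.0761
t 1.98 shift cm [-0.09  0.12  7.8 ] turn [-0.15 -0.14 -0.15]
rows needed 1.2486078031821806 F [-0.3  0.8  0.1] open 0.0761 q [-0.56  0.44  1.84 -0.    0.87 -0.77]
```

View pics/m1.png

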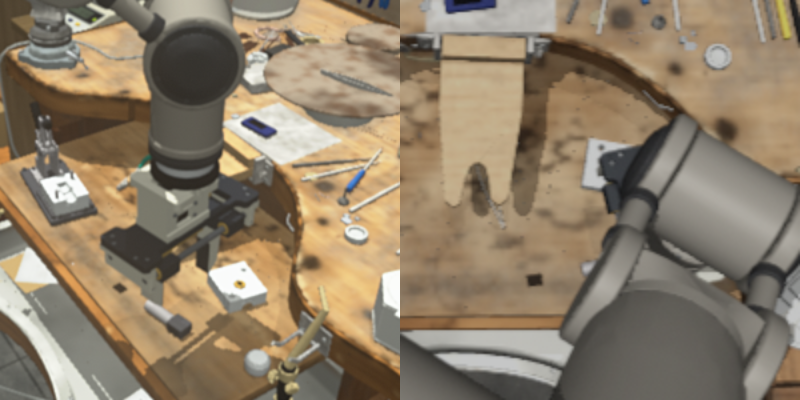

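```bash
python3 - <<'E'
import cv2
t=cv2.imread("pics/top0.png"); s=cv2.imread("pics/side0.png")
def crop(im,x,y,w,h,k): return cv2.resize(im[y:y+h,x:x+w],None,fx=k,fy=k,interpolation=cv2.INTER_CUBIC)
cv2.imwrite("pics/torch.png",cv2.hconcat([crop(t,440,220,80,100,5),crop(s,370,300,80,100,5)]))
E
```

```text
(no output)
```

View pics/torch.png

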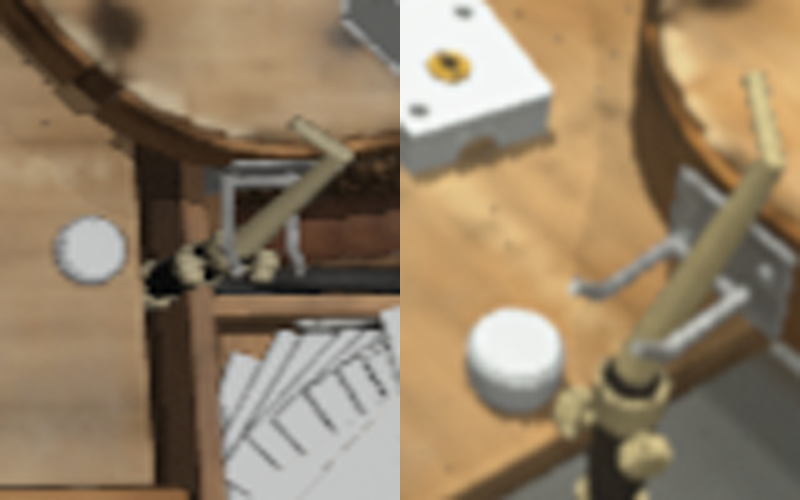

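```bash
python3 go.py .4424 -.1878 .0215 1.778; python3 - <<'E'
from fit import *
for a,b in [((480,272),(416,378)),((508,252),(445,333)),((470,277),(410,395))]: print(tri(a,b))
E
```

```text
t 2.08 shift cm [-0.22 -0.04  7.91] turn [-0.02 -0.05  0.  ]
rows needed 1.266093792386858 F [ 0.2 -0.3 -0.5] open 0.0683 q [-0.56  0.44  1.84  0.    0.87 -0.77]
[ 0.48302189 -0.33462242  0.03979476]
[ 0.50426297 -0.35859718  0.14450967]
[ 0.48096865 -0.32707562 -0.00698828]
```

```bash
python3 -m crank '[[-0.2,0,2.5,0,0,0,0.6],[-0.2,0,5,0,0,0,0.6],[-0.2,0,6.8,0,0,0,0.6],[-0.2,0,7.9,0,0,0,0.6],[-0.2,0,7.9,0,0,0,0.6]]'; python3 go.py .4424 -.1878 .0215 1.778
python3 - <<'E'
from cell import read_camera
import cv2
a=cv2.cvtColor(read_camera("side")["frame"],cv2.COLOR_RGB2BGR)
cv2.imwrite("pics/s2.png",cv2.resize(a[260:380,260:420],None,fx=5,fy=5,interpolation=cv2.INTER_CUBIC))
E
```

```text
time: 2.7
tool_pos: [0.4431, -0.1871, 0.0217]
tool_rot: [-3.141, -0.0, 1.78]
contact_force: [0.3, -0.1, 0.0]
opening: 0.0551
t 2.7 shift cm [-0.05 -0.09  0.02] turn [-0.02 -0.03  0.12]
rows needed 0.016449405384598773 F [ 0.3 -0.1  0. ] open 0.0551 q [-0.56  0.58  1.9   0.    0.67 -0.77]
```

View pics/s2.png

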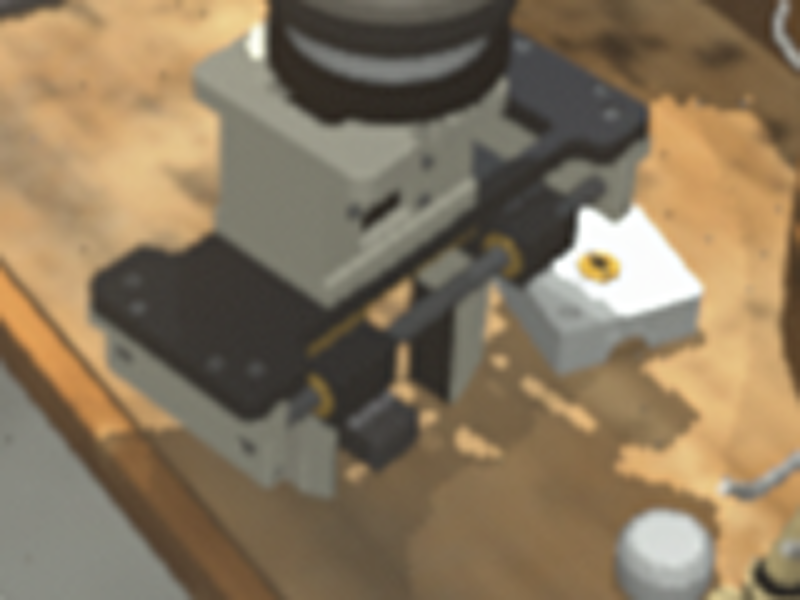

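The core's dark grip (crop 380,430) stands between the jaws, so I'm closing them.

```bash
python3 -m crank '[[0,0,0,0,0,0,0.2],[0,0,0,0,0,0,0.1],[0,0,0,0,0,0,0.1],[0,0,0,0,0,0,0.1],[0,0,0,0,0,0,0.1]]' 25; python3 -m crank '[[0,0,0,0,0,0,0.1],[0,0,-2,0,0,0,0.1],[0,0,-5,0,0,0,0.1],[0,0,-8,0,0,0,0.1],[0,0,-8,0,0,0,0.1]]'; python3 go.py .4424 -.1878 .0215 1.778
```

```text
time: 3.38
tool_pos: [0.443, -0.188, 0.0219]
tool_rot: [3.141, 0.0, 1.779]
contact_force: [-0.1, -0.4, 1.9]
opening: 0.0218
time: 4.0
tool_pos: [0.444, -0.1885, 0.1033]
tool_rot: [3.138, 0.003, 1.779]
contact_force: [0.1, -0.2, -1.6]
opening: 0.0218
t 4.0 shift cm [ 0.12 -0.17  8.18] turn [0.18 0.16 0.06]
rows needed 1.3089432702119888 F [ 0.1 -0.2 -1.6] open 0.0218 q [-0.56  0.44  1.83  0.    0.87 -0.77]
```

```bash
python3 go.py .436 -.05 .17 1.6;python3 go.py .4412 .0809 .11 1.457
```

```text
t 4.0 shift cm [13.7  2.1 -6.7] turn [ 0.19  0.15 10.26]
rows needed 2.4628114044177596 F [ 0.1 -0.2 -1.6] open 0.0218 q [-0.56  0.44  1.83  0.    0.87 -0.77]
t 4.0 shift cm [26.41  5.29 -0.73] turn [ 0.2   0.13 18.45]
rows needed 4.311745744729352 F [ 0.1 -0.2 -1.6] open 0.0218 q [-0.56  0.44  1.83  0.    0.87 -0.77]
```

```bash
python3 - <<'E'
from fit import *
for a in [(80,130),(105,410),(195,410),(248,130)]: 
  for z in (.1,.12): print(a,z,back("top",px(a,(300,160),4),z).round(3))
E
```

```text
(80, 130) 0.1 [0.646 0.024 0.1  ]
(80, 130) 0.12 [0.64  0.024 0.12 ]
(105, 410) 0.1 [0.492 0.012 0.1  ]
(105, 410) 0.12 [0.489 0.012 0.12 ]
(195, 410) 0.1 [ 0.491 -0.036  0.1  ]
(195, 410) 0.12 [ 0.488 -0.035  0.12 ]
(248, 130) 0.1 [ 0.645 -0.067  0.1  ]
(248, 130) 0.12 [ 0.639 -0.065  0.12 ]
```

```bash
python3 -m crank '[[2.5,0.3,-4,0,0,2,0.1],[8,1.1,-6.7,0,0,6,0.1],[14,2.2,-6.7,0,0,10,0.1],[20,3.5,-5,0,0,15,0.1],[25.5,5,-1.5,0.2,0.1,18.4,0.1]]';python3 -m crank '[[0,0,0,0,0,0,0.1],[0,0,0,0,0,0,0.1]]'; python3 go.py .4412 .0809 .10 1.457
python3 - <<'E'
from cell import read_camera
import cv2
for n in("side","top"): cv2.imwrite(f"pics/{n}3.png",cv2.cvtColor(read_camera(n)["frame"],cv2.COLOR_RGB2BGR))
a=cv2.imread("pics/side3.png")
cv2.imwrite("pics/s3.png",cv2.resize(a[160:280,190:350],None,fx=5,fy=5,interpolation=cv2.INTER_CUBIC))
E
```

```text
time: 4.62
tool_pos: [0.439, 0.0692, 0.119]
tool_rot: [-3.14, -0.001, 1.456]
contact_force: [0.5, -0.5, -1.0]
opening: 0.0219
time: 4.88
tool_pos: [0.4386, 0.0671, 0.1188]
tool_rot: [-3.136, -0.001, 1.459]
contact_force: [0.7, -0.3, 0.3]
opening: 0.022
t 4.88 shift cm [1.39 0.12 1.88] turn [-0.3  -0.05  0.13]
rows needed 0.3752176856329565 F [ 0.7 -0.3  0.3] open 0.022 q [-0.02  0.36  1.91  0.    0.88  0.09]
```

View pics/s3.png

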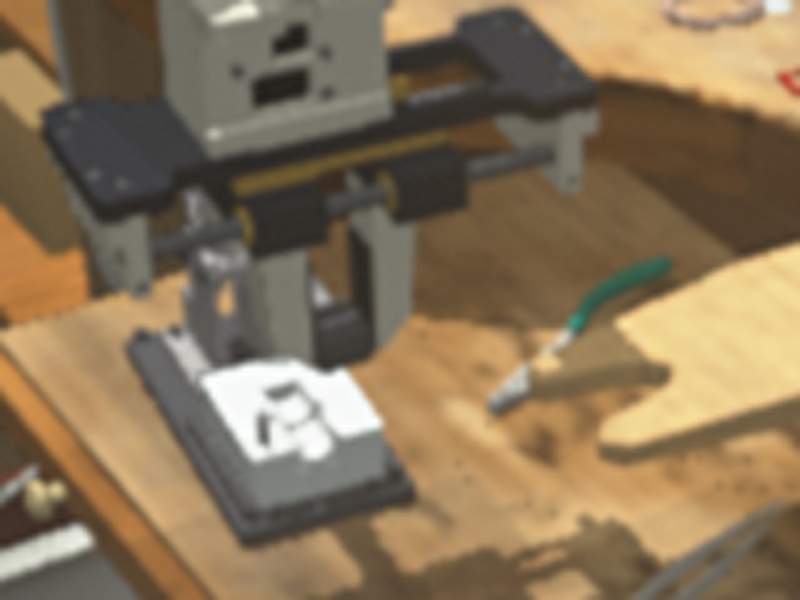

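View pics/top3.png

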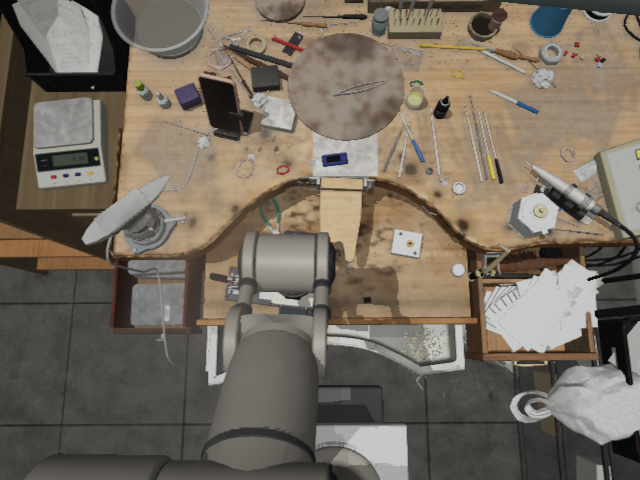

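```bash
python3 -m crank '[[0.6,0.1,0.5,0,0,0,0.1],[1.4,0.1,1.9,0,0,0.1,0.1],[1.4,0.1,3,-0.2,0,0.1,0.1],[1.4,0.1,4,-0.2,0,0.1,0.1],[1.4,0.1,4,-0.2,0,0.1,0.1]]';python3 -m crank '[[0,0,0,0,0,0,0.1],[0,0,0,0,0,0,0.1]]'; python3 go.py .4412 .0809 .0494 1.457
python3 - <<'E'
from cell import read_camera
import cv2
cv2.imwrite("pics/side4.png",cv2.cvtColor(read_camera("side")["frame"],cv2.COLOR_RGB2BGR))
a=cv2.imread("pics/side4.png")
cv2.imwrite("pics/s4.png",cv2.resize(a[215:275,225:305],None,fx=10,fy=10,interpolation=cv2.INTER_CUBIC))
E
```

```text
time: 5.6
tool_pos: [0.4407, 0.081, 0.0786]
tool_rot: [-3.139, -0.001, 1.456]
contact_force: [-0.3, -1.1, -1.2]
opening: 0.0217
time: 5.85
tool_pos: [0.4417, 0.081, 0.0799]
tool_rot: [3.141, -0.001, 1.456]
contact_force: [0.8, -0.3, -0.8]
opening: 0.0216
t 5.85 shift cm [-0.02 -0.05  3.05] turn [ 0.04 -0.08 -0.06]
rows needed 0.4888416393343666 F [ 0.8 -0.3 -0.8] open 0.0216 q [0.01 0.43 1.94 0.   0.77 0.12]
```

View pics/s4.png

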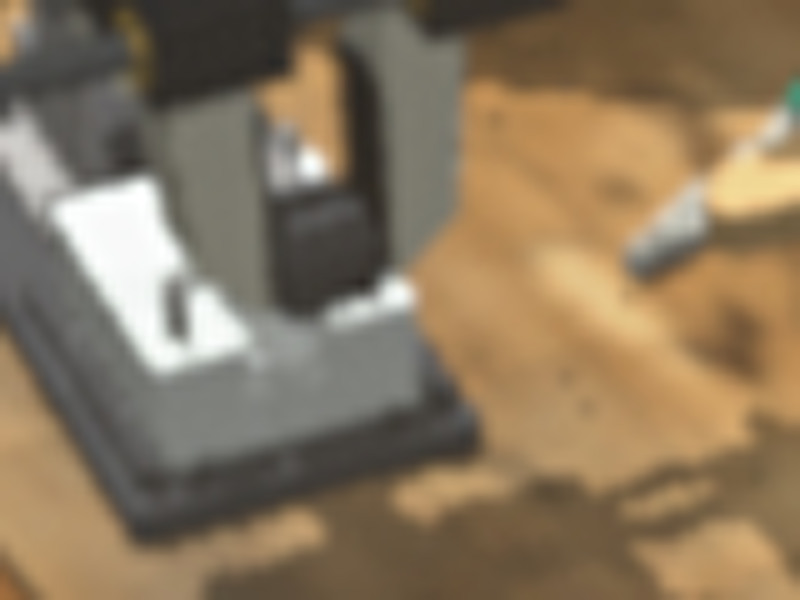

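```bash
python3 - <<'E'
from fit import *
p=[.4417+.0124*.1136,.081+.0124*.9935,1.457]
P=np.array([(-26,-11,16),(-26,11,16),(-26,11,0),(-26,-11,0)],float); P[:,2]+=58.2
u=proj("side",model(p,P)); print(((u-[225,215]+.5)*10-.5).round(0))
E
```

```text
[[385. 239.]
 [280. 268.]
 [285. 335.]
 [389. 306.]]
```

```bash
python3 - <<'E'
from fit import *
import cv2
f=[.4464,.1265,1.457]
u=proj("side",model(f,[(-32,28,36),(-32,-28,36),(32,28,36)])); print(((u-[225,215]+.5)*10-.5).round(0))
a=cv2.imread("pics/side4.png")[225:255,240:280]
a=cv2.convertScaleAbs(a,alpha=2.2,beta=0)
cv2.imwrite("pics/s4b.png",cv2.resize(a,None,fx=20,fy=20,interpolation=cv2.INTER_CUBIC))
E
```

```text
[[159. 376.]
 [418. 303.]
 [ 50. 212.]]
```

View pics/s4b.png

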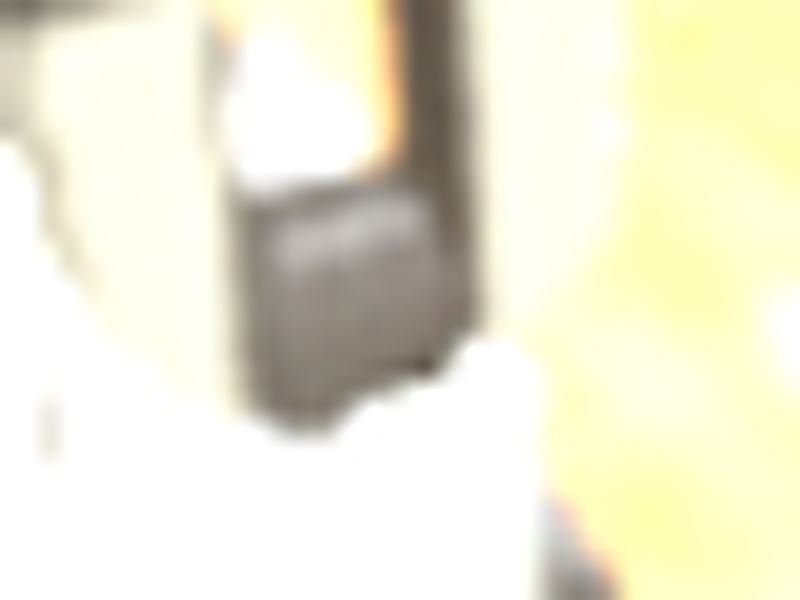

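```bash
cat > wf.py <<'E'
from fit import *
def core_pts(tcp,yaw,sh,pitch,dz=.0217):
    # core wire points in world; pitch deg nose down about tcp-ish pivot (z dz-8mm below tcp)
    g=[(a,b,c) for a in(-26,0) for b in(-11,11) for c in(0,16)]
    th=np.linspace(0,2*np.pi,13)
    n=[(x,8*np.cos(t),8+8*np.sin(t)) for x in(0,43) for t in th]
    P=np.array(g+n,float)/1e3; P[:,0]+=sh; P[:,2]-=.008
    a=np.deg2rad(pitch); x=P[:,0]*np.cos(a)+P[:,2]*np.sin(a); z=-P[:,0]*np.sin(a)+P[:,2]*np.cos(a)
    c,s=np.cos(yaw),np.sin(yaw)
    return np.c_[tcp[0]+c*x-s*P[:,1],tcp[1]+s*x+c*P[:,1],tcp[2]-dz+.008+z]
def draw(img,cam,W,off,k,col):
    u=((proj(cam,W)-off+.5)*k-.5)
    u=np.round(u).astype(int)
    for i in range(8):
        for j in range(i):
            if bin(i^j).count("1")==1: cv2.line(img,tuple(map(int,u[i])),tuple(map(int,u[j])),col,1)
    for s in (8,21): cv2.polylines(img,[u[s:s+13].astype(np.int32)],True,col,1)
    for t in range(0,12,3): cv2.line(img,tuple(map(int,u[8+t])),tuple(map(int,u[21+t])),col,1)
E
python3 - <<'E'
from wf import *
out=[]
for f,tcp,off in(("side3",(.4386,.0671,.1188),(220,195)),("side4",(.4417,.081,.0799),(225,210))):
  for pit,col in((0,(0,0,255)),(20,(0,255,0))):
    a=cv2.imread(f"pics/{f}.png")[off[1]:off[1]+50,off[0]:off[0]+65]; a=cv2.convertScaleAbs(a,alpha=1.5)
    a=cv2.resize(a,None,fx=6,fy=6,interpolation=cv2.INTER_CUBIC)
    if pit==0: raw=a.copy(); 
    draw(a,"side",core_pts(tcp,1.457,.0124,pit),np.array(off),6,col); out.append(a)
cv2.imwrite("pics/wf.png",cv2.vconcat([cv2.hconcat(out[:2]),cv2.hconcat(out[2:])]))
E
```

```text
(no output)
```

View pics/wf.png

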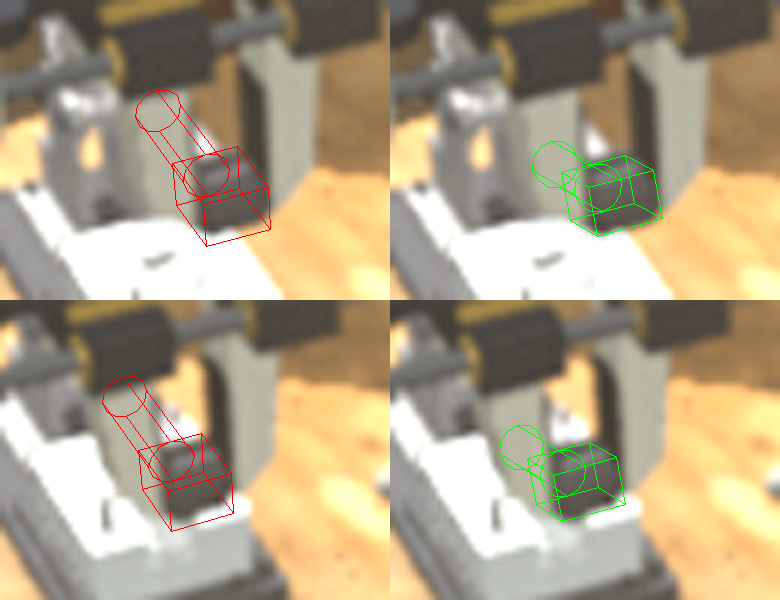

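```bash
python3 - <<'E'
from wf import *
out=[]
for f,off in(("side3",(238,208)),("side4",(240,222))):
    a=cv2.imread(f"pics/{f}.png")[off[1]:off[1]+30,off[0]:off[0]+40]; a=cv2.convertScaleAbs(a,alpha=1.6)
    out.append(cv2.resize(a,None,fx=10,fy=10,interpolation=cv2.INTER_CUBIC))
o=cv2.hconcat(out); cv2.imwrite("pics/z3.png",o)
E
```

```text
(no output)
```

View pics/z3.png

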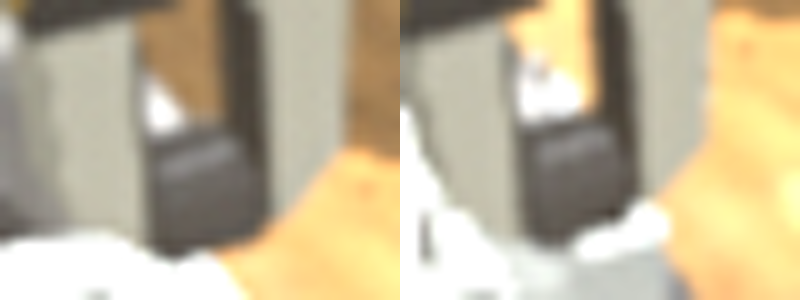

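```bash
python3 - <<'E'
from wf import *
tcp=(.4386,.0671,.1188); off=np.array((238,208))
names=[(a,b,c) for a in(-26,0) for b in(-11,11) for c in(0,16)]
W=core_pts(tcp,1.457,.0124,0); u=((proj("side",W[:8])-off+.5)*10-.5).round(0)
for n,q in zip(names,u): print(n,q)
# tool fingertip: pad plane tail corners
c,s=np.cos(1.457),np.sin(1.457)
for y in(-11,11):
  for x in(-9.5,9.5):
    w=np.array([tcp[0]+c*x/1e3+s*(-y)/1e3*-1,tcp[1]+s*x/1e3+c*y/1e3,tcp[2]-.019]); 
    w=np.array([tcp[0]+c*x/1e3-s*y/1e3,tcp[1]+s*x/1e3+c*y/1e3,tcp[2]-.019])
    print("tip",y,x,((proj("side",w)-off+.5)*10-.5).round(0))
def fun(q): 
    W=core_pts(tcp,1.457+q[3],.0124+q[0],q[2],.0217-q[1])
    u=((proj("side",W[:8])-off+.5)*10-.5)
    return np.concatenate([u[3]-(158,180),u[1]-(240,148),u[2]-(165,252),u[7]-(148,140),u[5]-(210,122)])/10
for mask in ((1,0,0,0),(0,1,0,0),(1,1,0,0),(1,1,1,0)):
    idx=[i for i in range(4) if mask[i]]
    def g(z): q=np.zeros(4); q[idx]=z; return fun(q)
    r=least_squares(g,np.zeros(len(idx)),x_scale=[[.001,.001,1,.01][i] for i in idx]); print(mask,r.x,np.sqrt((r.fun**2).mean()))
E
```

```text
(-26, -11, 0) [271. 251.]
(-26, -11, 16) [267. 181.]
(-26, 11, 0) [163. 281.]
(-26, 11, 16) [158. 210.]
(0, -11, 0) [219. 183.]
(0, -11, 16) [215. 114.]
(0, 11, 0) [113. 211.]
(0, 11, 16) [108. 142.]
tip -11 -9.5 [262. 229.]
tip -11 9.5 [224. 179.]
tip 11 -9.5 [154. 258.]
tip 11 9.5 [118. 207.]
(1, 0, 0, 0) [0.00401743] 2.110369440457162
(0, 1, 0, 0) [0.00385449] 1.9704840188934567
(1, 1, 0, 0) [-0.00102978  0.00449692] 1.9660790708195532
(1, 1, 1, 0) [-3.15213848e-03  2.84496489e-03  1.87369160e+01] 1.4991291291023785
```

```bash
python3 - <<'E'
from wf import *
tcp=(.4431,-.1871,.0217); yaw=1.78
c,s=np.cos(yaw),np.sin(yaw)
for y in(-27.5-19,-27.5,27.5,27.5+19):
  for x in(-9.5,9.5):
    w=np.array([tcp[0]+c*x/1e3-s*y/1e3,tcp[1]+s*x/1e3+c*y/1e3,tcp[2]-.019])
    print("tip y",y,"x",x,((proj("side",w)-(260,260)+.5)*5-.5).round(0))
E
python3 - <<'E'
import cv2
a=cv2.imread("pics/s2.png")[330:520,280:500]; cv2.imwrite("pics/s2b.png",cv2.resize(cv2.convertScaleAbs(a,alpha=1.5),None,fx=3,fy=3,interpolation=cv2.INTER_CUBIC))
E
```

```text
tip y -46.5 x -9.5 [481. 379.]
tip y -46.5 x 9.5 [440. 351.]
tip y -27.5 x -9.5 [444. 407.]
tip y -27.5 x 9.5 [403. 379.]
tip y 27.5 x -9.5 [334. 492.]
tip y 27.5 x 9.5 [293. 462.]
tip y 46.5 x -9.5 [294. 523.]
tip y 46.5 x 9.5 [253. 492.]
```

View pics/s2b.png

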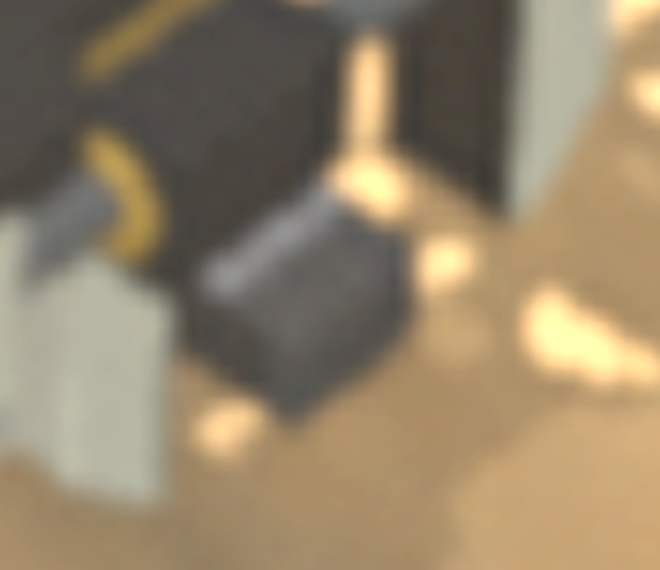

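```bash
python3 - <<'E'
from wf import *
off=(236,212)
a=cv2.imread("pics/side3.png")[off[1]:off[1]+28,off[0]:off[0]+38]
a=cv2.resize(a,None,fx=20,fy=20,interpolation=cv2.INTER_CUBIC)
tcp=(.4386,.0671,.1188);c,s=np.cos(1.457),np.sin(1.457)
for y in(-11,11):
  for x in(-9.5,9.5):
    w=np.array([tcp[0]+c*x/1e3-s*y/1e3,tcp[1]+s*x/1e3+c*y/1e3,tcp[2]-.019])
    u=(proj("side",w)-off+.5)*20-.5; cv2.circle(a,tuple(int(v) for v in u),5,(0,0,255),-1)
cv2.imwrite("pics/z3b.png",a)
E
```

```text
(no output)
```

View pics/z3b.png

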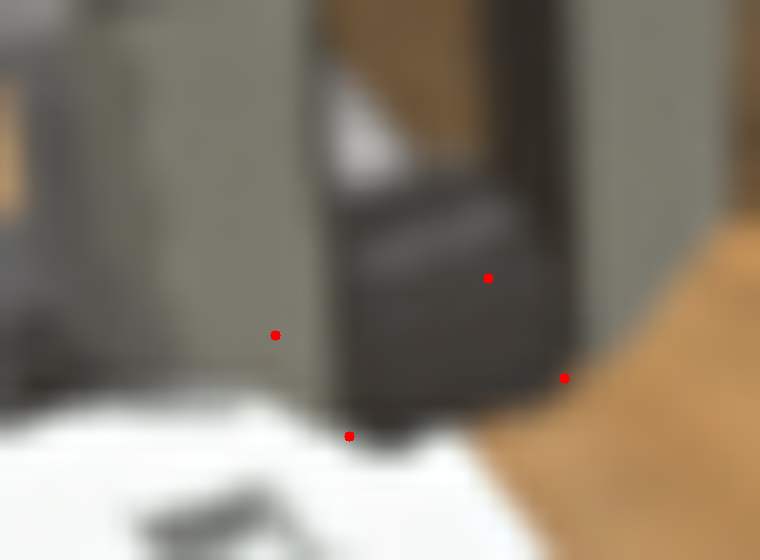

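```bash
python3 -m crank '[[0,0,0.6,0,0,0,0.1],[0,0,1.2,0,0,0,0.1],[0,0,1.7,0,0,0,0.1],[0,0,1.7,0,0,0,0.1]]' 12; python3 go.py .4412 .0809 .0494 1.457
```

```text
time: 6.4
tool_pos: [0.441, 0.0811, 0.0621]
tool_rot: [-3.14, -0.001, 1.456]
contact_force: [0.6, -0.1, -0.5]
opening: 0.022
t 6.4 shift cm [-0.02  0.02  1.27] turn [-0.08 -0.06 -0.05]
rows needed 0.20267509659183883 F [ 0.6 -0.1 -0.5] open 0.022 q [0.01 0.46 1.96 0.   0.73 0.12]
```

```bash
python3 -m crank '[[0,0,0.25,0,0,0,0.1],[0,0,0.5,0,0,0,0.1],[0,0,0.5,0,0,0,0.1]]'; python3 -m crank '[[0,0,0.2,0,0,0,0.1],[0,0,0.4,0,0,0,0.1],[0,0,0.4,0,0,0,0.1]]'
python3 - <<'E'
from cell import read_camera
import cv2
cv2.imwrite("pics/side5.png",cv2.cvtColor(read_camera("side")["frame"],cv2.COLOR_RGB2BGR))
a=cv2.imread("pics/side5.png")
cv2.imwrite("pics/s5.png",cv2.resize(a[225:270,235:295],None,fx=13,fy=13,interpolation=cv2.INTER_CUBIC))
E
```

```text
time: 6.78
tool_pos: [0.4413, 0.0811, 0.0574]
tool_rot: [-3.141, -0.001, 1.456]
contact_force: [0.1, 0.2, -0.6]
opening: 0.0222
time: 7.15
tool_pos: [0.4412, 0.0811, 0.0534]
tool_rot: [-3.141, -0.001, 1.456]
contact_force: [0.4, -0.5, 0.3]
opening: 0.0218
```

View pics/s5.png

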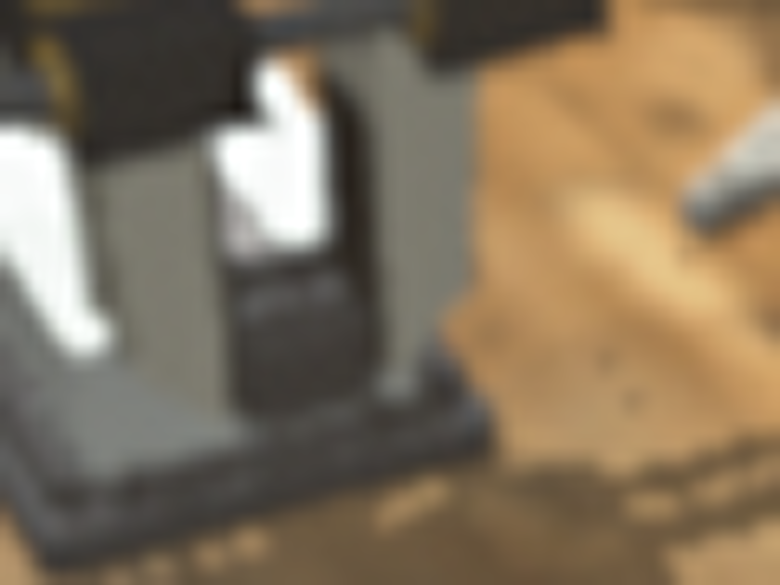

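```bash
python3 -m crank '[[0,0,0.1,0,0,0,0.1],[0,0,0.25,0,0,0,0.1],[0,0,0.25,0,0,0,0.1]]'; python3 -m crank '[[0,0,0.08,0,0,0,0.1],[0,0,0.12,0,0,0,0.1],[0,0,0.12,0,0,0,0.1]]'
```

```text
time: 7.58
tool_pos: [0.4412, 0.0811, 0.051]
tool_rot: [-3.141, -0.001, 1.456]
contact_force: [0.1, -0.6, -0.7]
opening: 0.022
time: 7.95
tool_pos: [0.4411, 0.0811, 0.0498]
tool_rot: [-3.141, -0.001, 1.456]
contact_force: [-0.9, -0.0, -0.2]
opening: 0.022
```

```bash
python3 -m crank '[[0,0,0.08,0,0,0,0.1],[0,0,0.12,0,0,0,0.1],[0,0,0.12,0,0,0,0.1]]'; python3 -m crank '[[0,0,0.08,0,0,0,0.1],[0,0,0.12,0,0,0,0.1],[0,0,0.12,0,0,0,0.1]]'
```

```text
time: 8.32
tool_pos: [0.441, 0.0811, 0.0489]
tool_rot: [-3.141, -0.001, 1.456]
contact_force: [-3.5, 0.2, 4.8]
opening: 0.0218
time: 8.7
tool_pos: [0.441, 0.081, 0.0478]
tool_rot: [-3.141, -0.001, 1.456]
contact_force: [-4.5, -1.5, 7.5]
opening: 0.022
```

```bash
python3 -m crank '[[0,0,-0.1,0,0,0,0.1],[0,0,-0.1,0,0,0,0.3],[0,0,-0.1,0,0,0,0.4],[0,0,-0.1,0,0,0,0.5],[0,0,-0.1,0,0,0,0.5]]'; python3 -m crank '[[0,0,0,0,0,0,0.5],[0,0,-2,0,0,0,0.5],[0,0,-6,0,0,0,0.5],[-4,0,-10,0,0,0,0.5],[-10,0,-12,0,0,0,0.8]]'
python3 - <<'E'
from cell import read_camera
import cv2
for n in("side","top"): cv2.imwrite(f"pics/{n}6.png",cv2.cvtColor(read_camera(n)["frame"],cv2.COLOR_RGB2BGR))
a=cv2.imread("pics/side6.png"); b=cv2.imread("pics/top6.png")
cv2.imwrite("pics/s6.png",cv2.resize(a[200:275,215:295],None,fx=8,fy=8,interpolation=cv2.INTER_CUBIC))
cv2.imwrite("pics/t6.png",cv2.resize(b[255:315,220:320],None,fx=8,fy=8,interpolation=cv2.INTER_CUBIC))
E
```

```text
time: 9.32
tool_pos: [0.4415, 0.0811, 0.0485]
tool_rot: [3.142, -0.001, 1.456]
contact_force: [1.3, 0.5, 0.2]
opening: 0.0452
time: 9.95
tool_pos: [0.4308, -0.0181, 0.1702]
tool_rot: [3.138, -0.001, 1.459]
contact_force: [1.1, -0.8, -0.5]
opening: 0.0521
```

View pics/s6.png

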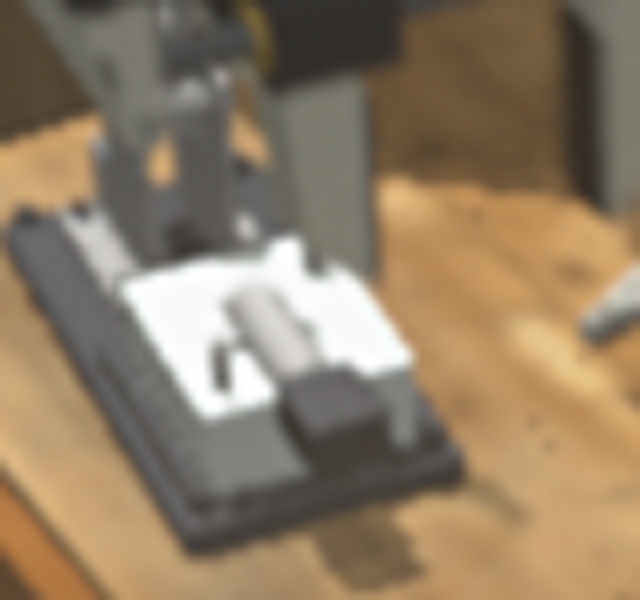

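View pics/t6.png

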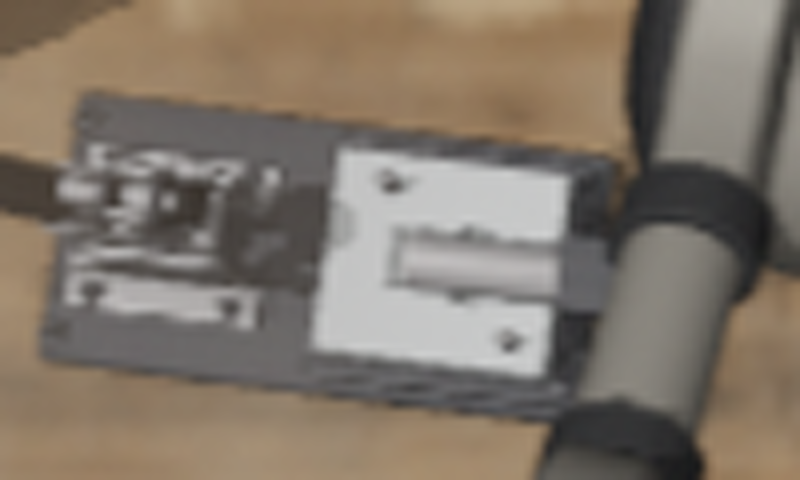

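```bash
cat > clr.py <<'E'
from fit import *
print("hook",tri((436,214.5),(420,273)).round(3),tri((421.7,205.5),(417,260.4)).round(3))
E=np.array([back("top",px(u,(300,160),4),.118)[:2] for u in [(300,72),(350,80),(400,95),(450,130),(500,170),(550,220),(600,278),(620,300),(660,335),(700,355),(760,362)]])
h=tri((436,214.5),(420,273)),tri((421.7,205.5),(417,260.4))
U=np.array([.5483,-.1723]);y0=1.3928
def loc(w): d=w-U; c,s=np.cos(y0),np.sin(y0); return 1e3*np.array([c*d[0]+s*d[1],-s*d[0]+c*d[1]])
Q=np.array([loc(e) for e in E]); print(Q.round(0))
# densify
D=np.concatenate([np.linspace(Q[i],Q[i+1],20) for i in range(len(Q)-1)])
D=np.vstack([D]+[loc(x[:2]) for x in h])
res=[]
for d in range(-45,5,5):
  for oy in range(0,31,5):
    for ox in (-10,0,10,20):
      a=np.deg2rad(d); j=np.array([np.cos(a),np.sin(a)]); n=np.array([-np.sin(a),np.cos(a)])
      rel=D-[ox,oy]; u=np.abs(rel@j)-95; v=np.abs(rel@n)-37.5
      sd=np.where((u>0)&(v>0),np.hypot(u,v),np.maximum(u,v)).min(); res.append((d,ox,oy,round(sd)))
for r in res:
    if r[0] in(-30,-25,-20,-15,-10,-5,0) and r[3]>8: print(r)
E
python3 clr.py
```

```text
hook [ 0.588 -0.221  0.122] [ 0.608 -0.192  0.121]
[[  99. -108.]
 [  72. -108.]
 [  44. -104.]
 [  15.  -89.]
 [ -14.  -72.]
 [ -44.  -49.]
 [ -74.  -22.]
 [ -85.  -12.]
 [-108.    3.]
 [-130.   10.]
 [-161.    9.]]
(-30, -10, 0, 9)
(-30, 0, 0, 14)
(-30, 10, 0, 19)
(-30, 20, 0, 25)
(-30, -10, 5, 13)
(-30, 0, 5, 18)
(-30, 10, 5, 24)
(-30, 20, 5, 29)
(-30, -10, 10, 18)
(-30, 0, 10, 23)
(-30, 10, 10, 28)
(-30, 20, 10, 33)
(-30, -10, 15, 22)
(-30, 0, 15, 27)
(-30, 10, 15, 32)
(-30, 20, 15, 37)
(-30, -10, 20, 26)
(-30, 0, 20, 31)
(-30, 10, 20, 36)
(-30, 20, 20, 42)
(-30, -10, 25, 31)
(-30, 0, 25, 36)
(-30, 10, 25, 41)
(-30, 20, 25, 46)
(-30, -10, 30, 35)
(-30, 0, 30, 40)
(-30, 10, 30, 45)
(-30, 20, 30, 50)
(-25, 10, 0, 12)
(-25, 20, 0, 17)
(-25, 0, 5, 10)
(-25, 10, 5, 16)
(-25, 20, 5, 21)
(-25, -10, 10, 10)
(-25, 0, 10, 14)
(-25, 10, 10, 20)
(-25, 20, 10, 25)
(-25, -10, 15, 15)
(-25, 0, 15, 19)
(-25, 10, 15, 24)
(-25, 20, 15, 30)
(-25, -10, 20, 19)
(-25, 0, 20, 24)
(-25, 10, 20, 28)
(-25, 20, 20, 34)
(-25, -10, 25, 24)
(-25, 0, 25, 28)
(-25, 10, 25, 32)
(-25, 20, 25, 38)
(-25, -10, 30, 28)
(-25, 0, 30, 33)
(-25, 10, 30, 37)
(-25, 20, 30, 42)
(-20, 20, 0, 10)
(-20, 20, 5, 14)
(-20, 10, 10, 12)
(-20, 20, 10, 18)
(-20, 0, 15, 11)
(-20, 10, 15, 16)
(-20, 20, 15, 22)
(-20, -10, 20, 12)
(-20, 0, 20, 15)
(-20, 10, 20, 21)
(-20, 20, 20, 26)
(-20, -10, 25, 17)
(-20, 0, 25, 20)
(-20, 10, 25, 25)
(-20, 20, 25, 30)
(-20, -10, 30, 21)
(-20, 0, 30, 25)
(-20, 10, 30, 29)
(-20, 20, 30, 35)
(-15, 20, 10, 11)
(-15, 10, 15, 9)
(-15, 20, 15, 15)
(-15, 10, 20, 14)
(-15, 20, 20, 19)
(-15, -10, 25, 9)
(-15, 0, 25, 12)
(-15, 10, 25, 18)
(-15, 20, 25, 23)
(-15, -10, 30, 14)
(-15, 0, 30, 17)
(-15, 10, 30, 22)
(-15, 20, 30, 27)
(-10, 20, 20, 13)
(-10, 10, 25, 11)
(-10, 20, 25, 17)
(-10, 0, 30, 10)
(-10, 10, 30, 15)
(-10, 20, 30, 21)
(-5, 20, 25, 11)
(-5, 10, 30, 9)
(-5, 20, 30, 15)
(0, 20, 30, 10)
```

```bash
python3 go.py .5359 -.168 .19 2.6145
```

```text
t 10.05 shift cm [-13.22  12.17  -1.89] turn [  0.23   0.2  -66.66]
rows needed 2.891200746449107 F [-0.6  0.  -0.3] open 0.0593 q [-0.23  0.26  1.88 -0.    1.   -0.11]
```

```bash
python3 -m crank '[[-2,2,-2,0,0,-10,1],[-5,5,-2,0,0,-20,1],[-8,8,-2,0,0,-30,1],[-11,11,-2,0,0,-40,1],[-13.2,12.2,-2,0,0,-50,1]]'; python3 -m crank '[[0,0,0,0,0,-10,1],[0,0,0,0,0,-16.7,1],[0,0,0,0,0,-16.7,1]]'; python3 go.py .5359 -.168 .07 2.6145
```

```text
time: 10.68
tool_pos: [0.5371, -0.1637, 0.1871]
tool_rot: [3.141, -0.001, 2.334]
contact_force: [-0.2, 0.2, -0.4]
opening: 0.0917
time: 11.05
tool_pos: [0.536, -0.1623, 0.1874]
tool_rot: [3.14, -0.002, 2.619]
contact_force: [-0.1, 0.1, -0.1]
opening: 0.0921
t 11.05 shift cm [-0.3  -0.52 11.74] turn [ 0.07 -0.1   0.28]
rows needed 1.8808189989788342 F [-0.1  0.1 -0.1] open 0.0921 q [-0.43  0.46  1.51  0.    1.17 -1.48]
```

```bash
python3 -m crank '[[-0.3,-0.5,2,0,0,0.3,1],[-0.3,-0.5,6,0,0,0.3,1],[-0.3,-0.5,10,0,0,0.3,1],[-0.3,-0.5,11.7,0,0,0.3,1],[-0.3,-0.5,11.7,0,0,0.3,1]]'; python3 go.py .5359 -.168 .023 2.6145
python3 - <<'E'
from cell import read_camera
import cv2
a=cv2.cvtColor(read_camera("side")["frame"],cv2.COLOR_RGB2BGR); b=cv2.cvtColor(read_camera("top")["frame"],cv2.COLOR_RGB2BGR)
cv2.imwrite("pics/side7.png",a)
cv2.imwrite("pics/m7.png",cv2.hconcat([cv2.resize(a[230:380,300:450],(500,500),interpolation=cv2.INTER_CUBIC),cv2.resize(b[160:280,370:460],(300,500),interpolation=cv2.INTER_CUBIC)]))
E
```

```text
time: 11.68
tool_pos: [0.5353, -0.1677, 0.0695]
tool_rot: [3.141, -0.004, 2.613]
contact_force: [-0.0, -0.9, 0.7]
opening: 0.0917
t 11.68 shift cm [-0.08 -0.    4.65] turn [ 0.05 -0.24 -0.08]
rows needed 0.7440587918010176 F [-0.  -0.9  0.7] open 0.0917 q [-0.44  0.6   1.63  0.    0.91 -1.48]
```

View pics/m7.png

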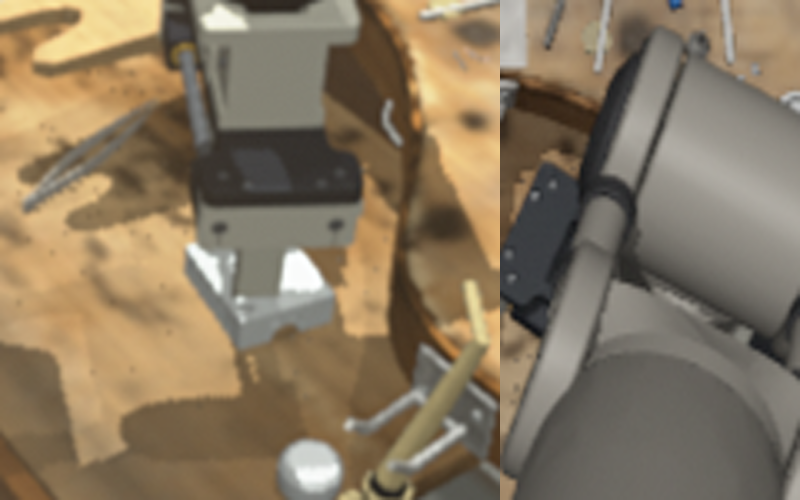

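```bash
python3 -m crank '[[-0.1,0,1,0,0,0,1],[-0.1,0,2,0,0,0,1],[-0.1,0,2.6,0,0,0,1],[-0.1,0,2.6,0,0,0,1]]'; python3 - <<'E'
from cell import read_camera
import cv2
a=cv2.cvtColor(read_camera("side")["frame"],cv2.COLOR_RGB2BGR)
cv2.imwrite("pics/s8.png",cv2.resize(a[270:350,330:430],None,fx=7,fy=7,interpolation=cv2.INTER_CUBIC))
E
```

```text
time: 12.28
tool_pos: [0.5367, -0.1688, 0.0443]
tool_rot: [3.141, -0.002, 2.615]
contact_force: [-0.9, -0.4, -0.6]
opening: 0.092
```

View pics/s8.png

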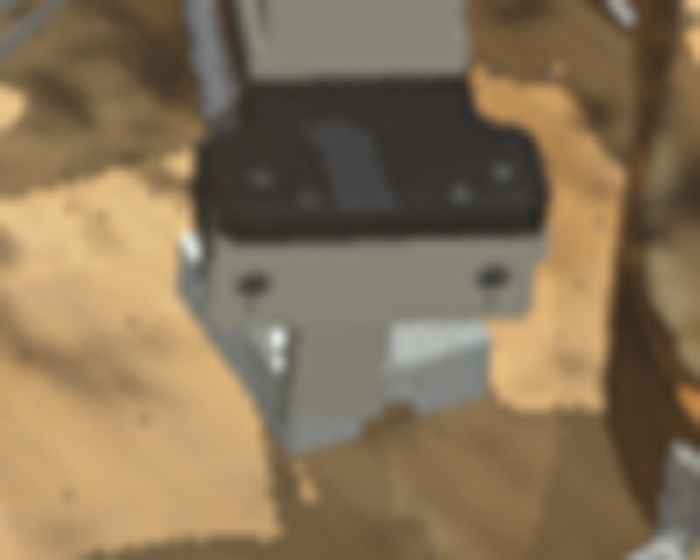

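```bash
python3 -m crank '[[0,0,0.5,0,0,0,1],[0,0,1,0,0,0,1],[0,0,1.5,0,0,0,1],[0,0,2.1,0,0,0,1],[0,0,2.1,0,0,0,1]]'; python3 go.py .5359 -.168 .023 2.6145
```

```text
time: 12.95
tool_pos: [0.5367, -0.1688, 0.0233]
tool_rot: [3.141, -0.002, 2.615]
contact_force: [-0.4, -0.7, 0.1]
opening: 0.0918
t 12.95 shift cm [0.11 0.03 0.03] turn [ 0.06 -0.11  0.03]
rows needed 0.018374433910659297 F [-0.4 -0.7  0.1] open 0.0918 q [-0.44  0.67  1.66  0.    0.81 -1.49]
```

Nothing touched on the way down. Closing gently will square the block to the jaws.

```bash
python3 -m crank '[[0,0,0,0,0,0,0.85],[0,0,0,0,0,0,0.75],[0,0,0,0,0,0,0.65],[0,0,0,0,0,0,0.6],[0,0,0,0,0,0,0.6]]' 20; python3 -m crank '[[0,0,0,0,0,0,0.5],[0,0,0,0,0,0,0.5],[0,0,0,0,0,0,0.5]]' 30;  python3 - <<'E'
from cell import read_camera
import cv2
a=cv2.cvtColor(read_camera("side")["frame"],cv2.COLOR_RGB2BGR)
cv2.imwrite("pics/s9.png",cv2.resize(a[270:350,330:430],None,fx=7,fy=7,interpolation=cv2.INTER_CUBIC))
E
```

```text
time: 13.58
tool_pos: [0.5372, -0.169, 0.0242]
tool_rot: [3.14, -0.0, 2.615]
contact_force: [-0.2, -0.5, 2.4]
opening: 0.0713
time: 13.95
tool_pos: [0.5372, -0.169, 0.0241]
tool_rot: [3.14, -0.0, 2.615]
contact_force: [-0.2, -0.7, 2.2]
opening: 0.0709
```

View pics/s9.png

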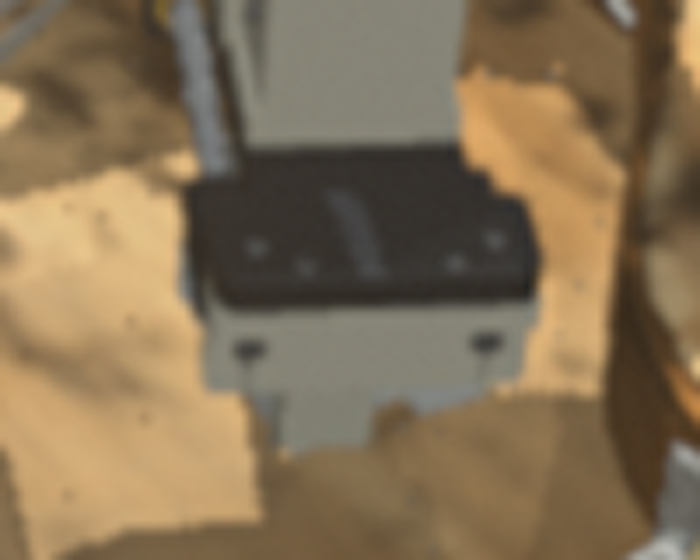

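```bash
python3 go.py .455 -.157 .0242 2.6145
```

```text
t 14.0 shift cm [ 7.71 -3.09 -0.01] turn [ 0.06 -0.01  0.02]
rows needed 1.3294533670293345 F [ 1.3 -0.4  2.8] open 0.0708 q [-0.44  0.67  1.66  0.    0.81 -1.49]
```

```bash
python3 -m crank '[[1.5,-0.6,0,0,0,0,0.5],[3.1,-1.2,0,0,0,0,0.5],[4.6,-1.8,0,0,0,0,0.5],[6.2,-2.5,0,0,0,0,0.5],[7.7,-3.1,0,0,0,0,0.5]]'; python3 -m crank '[[0,0,0,0,0,0,0.65],[0,0,0,0,0,0,0.85],[0,0,0,0,0,0,1],[0,0,0,0,0,0,1],[0,0,0,0,0,0,1]]'; python3 - <<'E'
from cell import read_camera
import cv2
a=cv2.cvtColor(read_camera("side")["frame"],cv2.COLOR_RGB2BGR)
cv2.imwrite("pics/s10.png",cv2.resize(a[270:370,300:420],None,fx=6,fy=6,interpolation=cv2.INTER_CUBIC))
E
```

```text
time: 14.62
tool_pos: [0.4548, -0.1571, 0.0241]
tool_rot: [3.14, 0.001, 2.615]
contact_force: [1.3, -0.8, 0.8]
opening: 0.0709
time: 15.25
tool_pos: [0.4551, -0.157, 0.0238]
tool_rot: [3.14, -0.001, 2.615]
contact_force: [-0.8, 0.3, 0.1]
opening: 0.0917
```

View pics/s10.png

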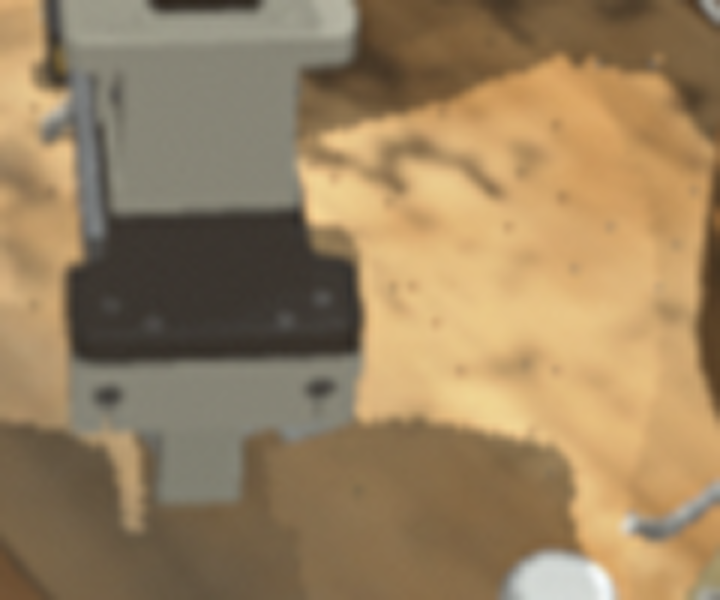

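```bash
python3 go.py .44 .03 .19 1.4; python3 -m crank '[[0,0,-3,0,0,0,1],[0,0,-8,0,0,0,1],[3,-3,-13,0,0,10,1],[7,-8,-16,0,0,20,1],[10.6,-15.3,-16.6,0,0,30,1]]';  python3 go.py .44 .03 .19 1.4
python3 - <<'E'
from cell import read_camera
import cv2
for n in("side","top"): cv2.imwrite(f"pics/{n}11.png",cv2.cvtColor(read_camera(n)["frame"],cv2.COLOR_RGB2BGR))
a=cv2.imread("pics/side11.png"); b=cv2.imread("pics/top11.png")
cv2.imwrite("pics/s11.png",cv2.resize(a[270:360,300:420],None,fx=6.5,fy=6.5,interpolation=cv2.INTER_CUBIC))
cv2.imwrite("pics/t11.png",cv2.resize(b[240:320,365:465],None,fx=7,fy=7,interpolation=cv2.INTER_CUBIC))
E
```

```text
t 15.3 shift cm [ 10.71  15.43 -16.59] turn [ 3.000e-02 -7.000e-02  6.962e+01]
rows needed 4.0094123468589045 F [ 0.1  0.7 -0.6] open 0.0918 q [-0.49  0.57  1.89  0.    0.68 -1.54]
time: 15.92
tool_pos: [0.3103, -0.2213, 0.1882]
tool_rot: [3.14, 0.003, 2.088]
contact_force: [0.4, -1.7, -0.4]
opening: 0.0919
t 15.93 shift cm [15.43 23.7  -0.19] turn [ 0.14  0.13 39.42]
rows needed 4.525254054317796 F [ 0.4 -1.7 -0.4] open 0.0919 q [-0.82  0.14  1.97  0.    1.02 -1.34]
```

View pics/s11.png

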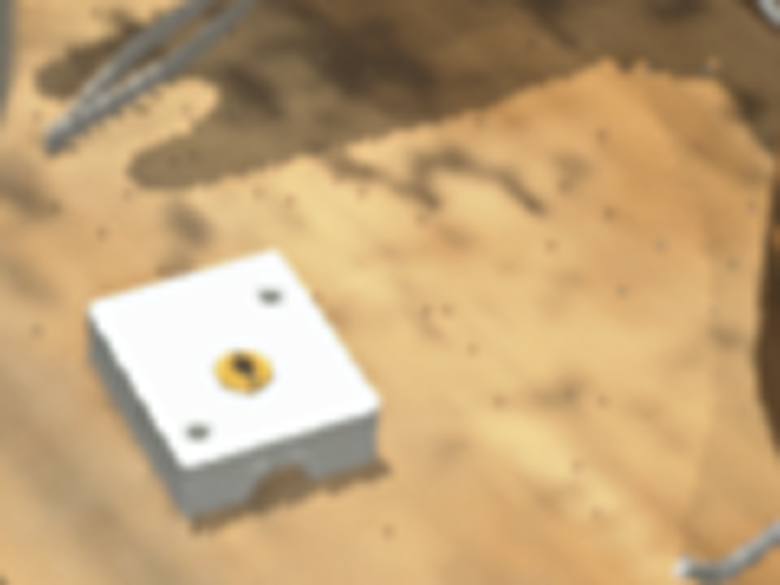

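View pics/t11.png

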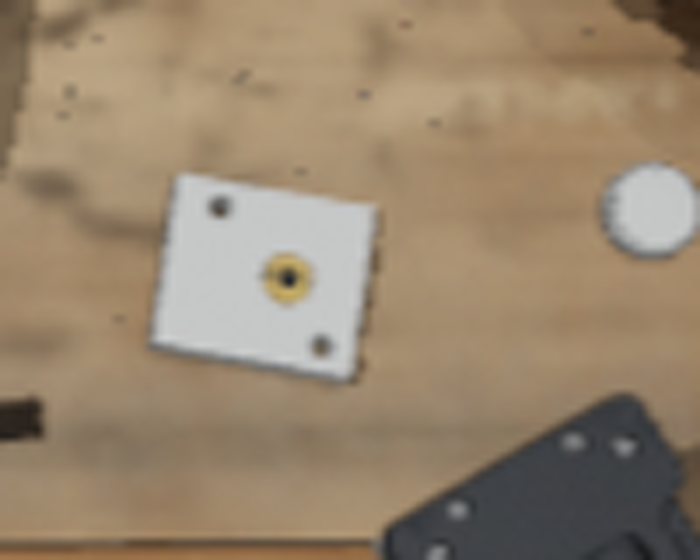

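```bash
python3 - <<'E'
from fit import *
sq=lambda z:[(32,-28,z),(-32,-28,z),(-32,28,z),(32,28,z)]
H=[(17,-19.6,20),(-22,19.6,20),(-7.5,0,22.5)]
U=[("top",px([(178,175),(377,205),(350,376),(152,343),(220,206),(320,345),(288,277)],(365,240),7),sq(20)+H),
("side",px([(277,250),(378,405),(185,467),(90,303),(270,296),(198,432),(244,370)],(300,270),6.5),sq(20)+H)]
for oo in (U,U[:1],U[1:]):
    p,r=fit(oo,(.45,-.15,1.4)); print(p.round(4),"rms px",np.sqrt((r**2).mean()).round(2))
E
```

```text
[ 0.4654 -0.1596  1.3867] rms px 0.27
[ 0.4651 -0.1598  1.3912] rms px 0.2
[ 0.4657 -0.1592  1.3832] rms px 0.27
```

```bash
python3 go.py .4654 -.1596 .1 1.387
```

```text
t 16.02 shift cm [-2.17 16.89  8.75] turn [-0.    0.05 39.8 ]
rows needed 3.062688325469547 F [-1.2  0.2 -0.7] open 0.0917 q [-0.83  0.14  1.98 -0.    1.02 -1.34]
```

```bash
python3 -m crank '[[-0.5,4,2,0,0,10,1],[-1.1,9,4,0,0,20,1],[-1.7,14,6,0,0,30,1],[-2.2,16.9,8,0,0,39.8,1],[-2.2,16.9,8.7,0,0,39.8,1]]';python3 -m crank '[[0,0,0,0,0,0,1],[0,0,0,0,0,0,1]]'; python3 go.py .4654 -.1596 .0225 1.387
```

```text
time: 16.65
tool_pos: [0.4696, -0.1541, 0.0979]
tool_rot: [-3.14, -0.002, 1.4]
contact_force: [-0.4, 0.0, -0.6]
opening: 0.0919
time: 16.9
tool_pos: [0.468, -0.1561, 0.1001]
tool_rot: [3.141, -0.001, 1.397]
contact_force: [-0.9, 0.5, 0.3]
opening: 0.0918
t 16.9 shift cm [-0.4  -0.2   7.76] turn [ 0.01 -0.06  0.59]
rows needed 1.2434386150984338 F [-0.9  0.5  0.3] open 0.0918 q [-0.48  0.46  1.8   0.    0.88 -0.31]
```

```bash
python3 -m crank '[[-0.4,-0.2,2,0,0,0.6,1],[-0.4,-0.2,4,0,0,0.6,1],[-0.4,-0.2,4.5,0,0,0.6,1],[-0.4,-0.2,4.5,0,0,0.6,1]]'; python3 go.py .4654 -.1596 .0225 1.387
python3 - <<'E'
from cell import read_camera
import cv2
a=cv2.cvtColor(read_camera("side")["frame"],cv2.COLOR_RGB2BGR)
cv2.imwrite("pics/s12.png",cv2.resize(a[250:370,290:430],None,fx=5.5,fy=5.5,interpolation=cv2.INTER_CUBIC))
E
```

```text
time: 17.4
tool_pos: [0.4658, -0.1596, 0.0551]
tool_rot: [3.141, -0.001, 1.386]
contact_force: [-0.8, 1.0, 0.9]
opening: 0.0916
t 17.4 shift cm [-0.01 -0.04  3.26] turn [ 0.01 -0.06 -0.06]
rows needed 0.52146137152728 F [-0.8  1.   0.9] open 0.0916 q [-0.49  0.53  1.84  0.    0.77 -0.3 ]
```

View pics/s12.png

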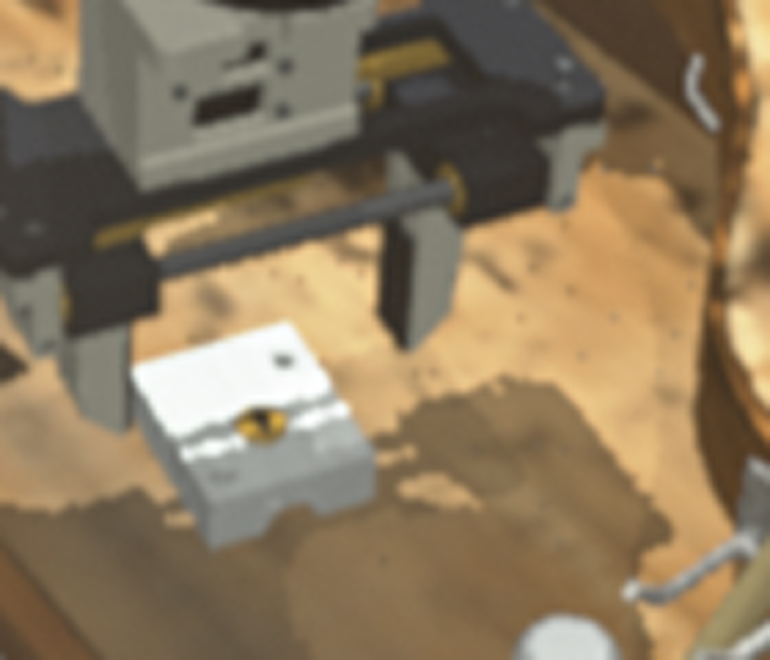

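```bash
python3 -m crank '[[0,0,1.2,0,0,0,1],[0,0,2.4,0,0,0,1],[0,0,3.2,0,0,0,1],[0,0,3.2,0,0,0,0.75],[0,0,3.2,0,0,0,0.6]]' 30; python3 -m crank '[[0,0,0,0,0,0,0.5],[0,0,0,0,0,0,0.5],[0,0,0,0,0,0,0.5],[0,0,0,0,0,0,0.5]]' 40; python3 go.py .4654 -.1596 .0225 1.387
```

```text
time: 18.08
tool_pos: [0.4659, -0.1592, 0.0225]
tool_rot: [-3.141, -0.001, 1.386]
contact_force: [-0.6, -0.2, 0.9]
opening: 0.0763
time: 18.58
tool_pos: [0.4659, -0.1592, 0.0228]
tool_rot: [-3.142, -0.001, 1.386]
contact_force: [-0.3, 0.3, 2.9]
opening: 0.0558
t 18.57 shift cm [-0.05 -0.04  0.03] turn [-0.   -0.06 -0.04]
rows needed 0.010348112788371073 F [-0.3  0.3  2.9] open 0.0558 q [-0.49  0.59  1.86  0.    0.69 -0.3 ]
```

```bash
python3 go.py .44 -.02 .17 1.42;python3 go.py .4461 .127 .12 1.457
```

```text
t 18.57 shift cm [ 13.23  -5.1  -14.71] turn [-0.   -0.06 -1.93]
rows needed 3.2684561324282115 F [-0.3  0.3  2.9] open 0.0558 q [-0.49  0.59  1.86  0.    0.69 -0.3 ]
t 18.57 shift cm [27.78 -7.19 -9.69] turn [ 0.   -0.06 -4.05]
rows needed 4.846799121869686 F [-0.3  0.3  2.9] open 0.0558 q [-0.49  0.59  1.86  0.    0.69 -0.3 ]
```

```bash
python3 -m crank '[[0,0,-2,0,0,0,0.5],[0,-0.5,-6,0,0,0,0.5],[2,-1.5,-10,0,0,0,0.5],[7,-3,-13.5,0,0,-1,0.5],[12,-4.7,-14.7,0,0,-2,0.5]]';python3 go.py .4461 .127 .12 1.457
```

```text
time: 19.2
tool_pos: [0.4422, -0.0319, 0.1715]
tool_rot: [3.138, -0.001, 1.42]
contact_force: [1.2, -0.1, -1.8]
opening: 0.056
t 19.2 shift cm [15.77 -2.02  5.16] turn [ 0.2  -0.06 -2.11]
rows needed 2.673659286263565 F [ 1.2 -0.1 -1.8] open 0.056 q [-0.25  0.28  1.85  0.    1.01 -0.1 ]
```

```bash
python3 -m crank '[[3,-0.4,0,0,0,0,0.5],[7,-1,1,0.1,0,-1,0.5],[11,-1.5,3,0.1,0,-2,0.5],[14.5,-1.9,4.5,0.1,0,-2.1,0.5],[15.8,-2,5.2,0.1,0,-2.1,0.5]]';python3 -m crank '[[0,0,0,0,0,0,0.5],[0,0,0,0,0,0,0.5]]';python3 go.py .4461 .127 .085 1.457
```

```text
time: 19.82
tool_pos: [0.4446, 0.1279, 0.1169]
tool_rot: [-3.138, -0.001, 1.46]
contact_force: [0.5, -0.9, -2.8]
opening: 0.0555
time: 20.08
tool_pos: [0.4457, 0.1256, 0.1182]
tool_rot: [-3.14, -0.001, 1.457]
contact_force: [-0.0, 0.0, -1.9]
opening: 0.0556
t 20.07 shift cm [0.14 0.03 3.32] turn [-0.08 -0.06  0.01]
rows needed 0.5322598265867806 F [-0.   0.  -1.9] open 0.0556 q [0.11 0.39 1.86 0.   0.89 0.22]
```

```bash
python3 -m crank '[[0.1,0,0.6,0,0,0,0.5],[0.1,0,1.6,0,0,0,0.5],[0.1,0,2.8,0,0,0,0.5],[0.1,0,3.4,0,0,0,0.5],[0.1,0,3.4,0,0,0,0.5]]';python3 -m crank '[[0,0,0,0,0,0,0.5]]';python3 go.py .4461 .127 .085 1.457
python3 - <<'E'
from cell import read_camera
import cv2
a=cv2.cvtColor(read_camera("side")["frame"],cv2.COLOR_RGB2BGR); cv2.imwrite("pics/side13.png",a)
cv2.imwrite("pics/s13.png",cv2.resize(a[195:275,210:300],None,fx=8,fy=8,interpolation=cv2.INTER_CUBIC))
E
```

```text
time: 20.7
tool_pos: [0.4451, 0.1275, 0.0832]
tool_rot: [-3.138, -0.001, 1.458]
contact_force: [0.2, 0.3, -1.1]
opening: 0.0556
time: 20.82
tool_pos: [0.4456, 0.1276, 0.084]
tool_rot: [-3.14, -0.001, 1.458]
contact_force: [0.5, 0.5, -2.2]
opening: 0.0559
t 20.82 shift cm [-0.05  0.05 -0.1 ] turn [-0.09 -0.08  0.05]
rows needed 0.020150107736435136 F [ 0.5  0.5 -2.2] open 0.0559 q [0.11 0.44 1.9  0.   0.8  0.22]
```

View pics/s13.png

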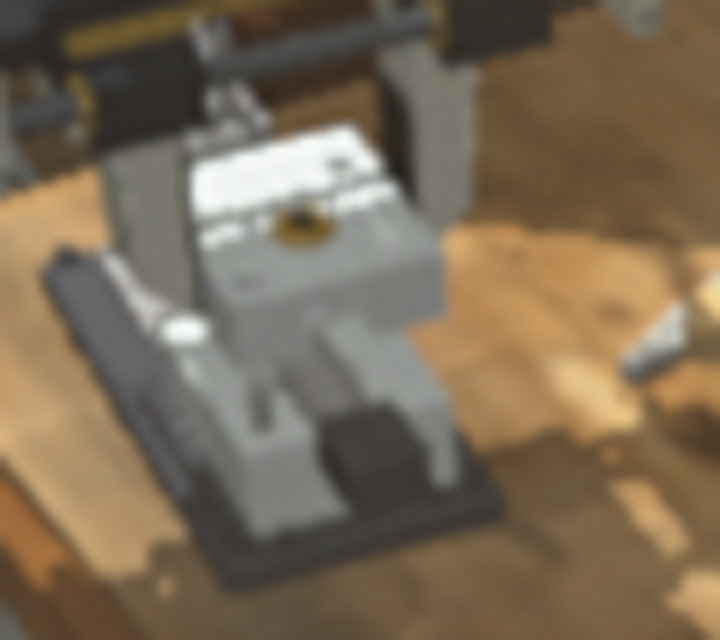

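```bash
python3 - <<'E'
from wf import *
z=81.2
P=[(17,-19.6,z),(-22,19.6,z),(-7.5,0,z+2.5),(-32,-28,z),(32,-28,z),(-32,28,z),(-32,-28,z-20)]
o=[("side",px([(340,162),(245,280),(302,225),(440,261),(352,126),(236,318),(443,315)],(210,195),8),P)]
for k in (3,7):
    oo=[("side",o[0][1][:k],P[:k])]
    p,r=fit(oo,(.446,.127,1.457)); print(p.round(4),r.round(2))
a=cv2.resize(cv2.convertScaleAbs(cv2.imread("pics/side13.png")[205:260,225:280],alpha=1.3),None,fx=11,fy=11,interpolation=cv2.INTER_CUBIC); cv2.imwrite("pics/s13b.png",a)
E
```

```text
[0.4462 0.1279 1.4372] [ 0.04  0.4   0.16 -0.09 -0.2  -0.28]
[0.4461 0.1274 1.4468] [-0.    0.5   0.35  0.07 -0.1  -0.15  0.34 -0.84 -0.31  0.53 -0.82 -1.03
  0.42  0.68]
```

View pics/s13b.png

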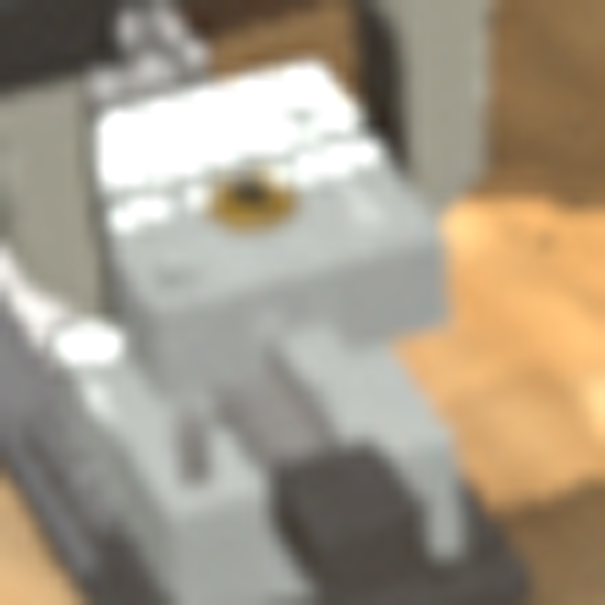

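```bash
python3 -m crank '[[0,0,0.4,-0.1,0,0,0.5],[0,0,0.8,-0.1,0,0,0.5],[0,0,0.8,-0.1,0,0,0.5]]' 25;python3 -m crank '[[0,0,0.15,0,0,0,0.5],[0,0,0.3,0,0,0,0.5],[0,0,0.3,0,0,0,0.5]]'; python3 go.py .4461 .127 .085 1.457
```

```text
time: 21.25
tool_pos: [0.4451, 0.1275, 0.0755]
tool_rot: [-3.141, -0.001, 1.458]
contact_force: [-0.2, 0.2, -2.2]
opening: 0.0561
time: 21.62
tool_pos: [0.4454, 0.1276, 0.0728]
tool_rot: [-3.141, -0.001, 1.458]
contact_force: [-0.3, -1.0, -2.4]
opening: 0.0555
t 21.62 shift cm [-0.05  0.08 -1.22] turn [-0.02 -0.07  0.04]
rows needed 0.19605488480480213 F [-0.3 -1.  -2.4] open 0.0555 q [0.11 0.46 1.91 0.   0.77 0.22]
```

```bash
python3 -m crank '[[0,0,0.1,0,0,0,0.5],[0,0,0.2,0,0,0,0.5],[0,0,0.2,0,0,0,0.5]]';python3 -m crank '[[0,0,0.1,0,0,0,0.5],[0,0,0.2,0,0,0,0.5],[0,0,0.2,0,0,0,0.5]]'
```

```text
time: 22.0
tool_pos: [0.4454, 0.1276, 0.0708]
tool_rot: [-3.141, -0.001, 1.458]
contact_force: [0.8, 0.1, -2.8]
opening: 0.0559
time: 22.38
tool_pos: [0.4454, 0.1276, 0.0688]
tool_rot: [-3.141, -0.001, 1.458]
contact_force: [0.5, 1.4, -2.3]
opening: 0.0557
```

```bash
python3 -m crank '[[0,0,0.1,0,0,0,0.5],[0,0,0.2,0,0,0,0.5],[0,0,0.3,0,0,0,0.5],[0,0,0.3,0,0,0,0.5]]';python3 -m crank '[[0,0,0.1,0,0,0,0.5],[0,0,0.2,0,0,0,0.5],[0,0,0.3,0,0,0,0.5],[0,0,0.3,0,0,0,0.5]]'
```

```text
time: 22.88
tool_pos: [0.4454, 0.1276, 0.0658]
tool_rot: [-3.141, -0.001, 1.458]
contact_force: [-0.1, -0.2, -1.7]
opening: 0.0557
time: 23.38
tool_pos: [0.4454, 0.1276, 0.0628]
tool_rot: [-3.141, -0.001, 1.458]
contact_force: [-0.3, -0.2, -1.0]
opening: 0.0557
```

```bash
python3 -m crank '[[0,0,0.1,0,0,0,0.5],[0,0,0.2,0,0,0,0.5],[0,0,0.3,0,0,0,0.5],[0,0,0.3,0,0,0,0.5]]';python3 -m crank '[[0,0,0.05,0,0,0,0.5],[0,0,0.1,0,0,0,0.5],[0,0,0.1,0,0,0,0.5]]'
```

```text
time: 23.88
tool_pos: [0.4454, 0.1276, 0.0598]
tool_rot: [-3.141, -0.001, 1.458]
contact_force: [0.1, 0.4, -1.5]
opening: 0.0556
time: 24.25
tool_pos: [0.4454, 0.1276, 0.0589]
tool_rot: [-3.141, -0.001, 1.458]
contact_force: [0.1, 0.1, -1.7]
opening: 0.0555
```

```bash
python3 -m crank '[[0,0,0.05,0,0,0,0.5],[0,0,0.1,0,0,0,0.5],[0,0,0.1,0,0,0,0.5]]';python3 -m crank '[[0,0,0.05,0,0,0,0.5],[0,0,0.08,0,0,0,0.5],[0,0,0.08,0,0,0,0.5]]'
```

```text
time: 24.62
tool_pos: [0.4454, 0.1276, 0.0587]
tool_rot: [3.141, -0.001, 1.458]
contact_force: [-3.1, -0.3, 10.2]
opening: 0.0557
time: 25.0
tool_pos: [0.4455, 0.1276, 0.0587]
tool_rot: [3.141, -0.001, 1.458]
contact_force: [-5.0, -0.6, 18.2]
opening: 0.0553
```

Contact came at TCP z = 0.0587 against a predicted 0.0588, so the upper half is flush. I'll ease off and release.

```bash
python3 -m crank '[[0,0,-0.12,0,0,0,0.5],[0,0,-0.12,0,0,0,0.65],[0,0,-0.12,0,0,0,0.75],[0,0,-0.12,0,0,0,0.8],[0,0,-0.12,0,0,0,0.8]]'; python3 -m crank '[[0,0,0,0,0,0,0.8],[0,0,-2,0,0,0,0.8],[0,0,-5,0,0,0,0.8],[0,0,-10,0,0,0,0.8],[-6,0,-13,0,0,0,0.6]]';python3 -m crank '[[-6,0,0,0,0,0,0],[-12,0,0,0,0,0,0],[-12,0,0,0,0,0,0]]'
python3 - <<'E'
from cell import read_camera
import cv2
for n in("side","top"): cv2.imwrite(f"pics/{n}14.png",cv2.cvtColor(read_camera(n)["frame"],cv2.COLOR_RGB2BGR))
a=cv2.imread("pics/side14.png"); b=cv2.imread("pics/top14.png")
cv2.imwrite("pics/s14.png",cv2.resize(a[170:275,205:295],None,fx=5.5,fy=5.5,interpolation=cv2.INTER_CUBIC))
cv2.imwrite("pics/t14.png",cv2.resize(b[255:315,205:305],None,fx=8,fy=8,interpolation=cv2.INTER_CUBIC))
E
```

```text
time: 25.62
tool_pos: [0.4454, 0.1276, 0.0582]
tool_rot: [-3.141, -0.001, 1.458]
contact_force: [0.1, -0.3, -0.2]
opening: 0.0731
time: 26.25
tool_pos: [0.4403, 0.0733, 0.1885]
tool_rot: [3.138, -0.002, 1.463]
contact_force: [1.6, -1.2, -0.7]
opening: 0.0673
time: 26.62
tool_pos: [0.4253, -0.0509, 0.1862]
tool_rot: [3.141, -0.0, 1.451]
contact_force: [0.2, 0.8, 0.6]
opening: 0.0378
```

View pics/s14.png

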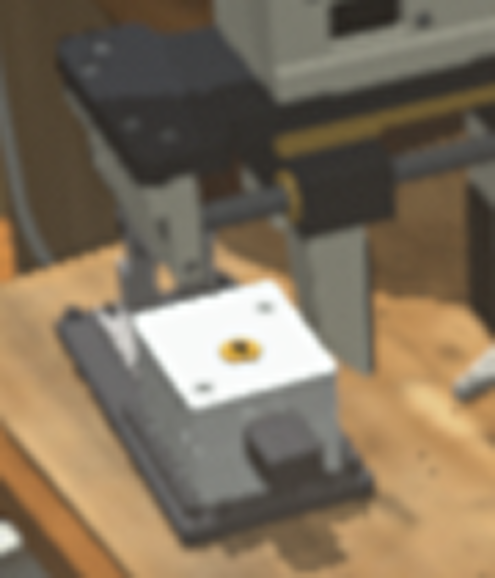

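View pics/t14.png

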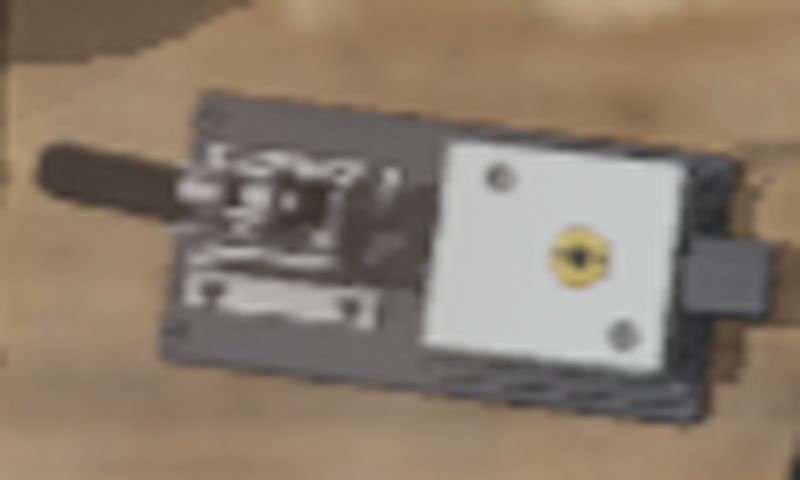

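```bash
python3 - <<'E'
from fit import *
import cv2
for u in [(187,217),(167,180),(172,235),(150,255),(160,240)]:
  for z in (.12,.2,.26): print(u,z,back("top",u,z).round(3))
f=[.4464,.1265,1.457]
print("core tail pred",((proj("top",model(f,[(-59.5,-11,43.7),(-59.5,11,43.7)]))-(205,255)+.5)*8-.5).round(0))
print("upper corners pred",((proj("top",model(f,[(32,-28,56),(-32,-28,56),(-32,28,56),(32,28,56)]))-(205,255)+.5)*8-.5).round(0))
q=.88;a=.1331+q
print("grip pred",((proj("top",model(f,[(84+56.5*np.cos(a),0,64+56.5*np.sin(a)),(84+70.5*np.cos(a),0,64+70.5*np.sin(a))]))-(205,255)+.5)*8-.5).round(0))
t=cv2.imread("pics/top0.png"); s=cv2.imread("pics/side0.png")
cv2.imwrite("pics/anv.png",cv2.hconcat([cv2.resize(t[160:300,70:270],(560,392)),cv2.resize(s[60:200,190:270],(224,392))]))
E
```

```text
(187, 217) 0.12 [0.587 0.304 0.12 ]
(187, 217) 0.2 [0.567 0.28  0.2  ]
(187, 217) 0.26 [0.551 0.262 0.26 ]
(167, 180) 0.12 [0.67  0.351 0.12 ]
(167, 180) 0.2 [0.642 0.324 0.2  ]
(167, 180) 0.26 [0.622 0.303 0.26 ]
(172, 235) 0.12 [0.549 0.334 0.12 ]
(172, 235) 0.2 [0.531 0.308 0.2  ]
(172, 235) 0.26 [0.518 0.288 0.26 ]
(150, 255) 0.12 [0.507 0.377 0.12 ]
(150, 255) 0.2 [0.492 0.348 0.2  ]
(150, 255) 0.26 [0.482 0.325 0.26 ]
(160, 240) 0.12 [0.538 0.358 0.12 ]
(160, 240) 0.2 [0.522 0.33  0.2  ]
(160, 240) 0.26 [0.509 0.309 0.26 ]
core tail pred [[777. 242.]
 [768. 321.]]
upper corners pred [[450. 140.]
 [682. 165.]
 [657. 369.]
 [423. 344.]]
grip pred [[ 93. 184.]
 [ 54. 175.]]
```

View pics/anv.png

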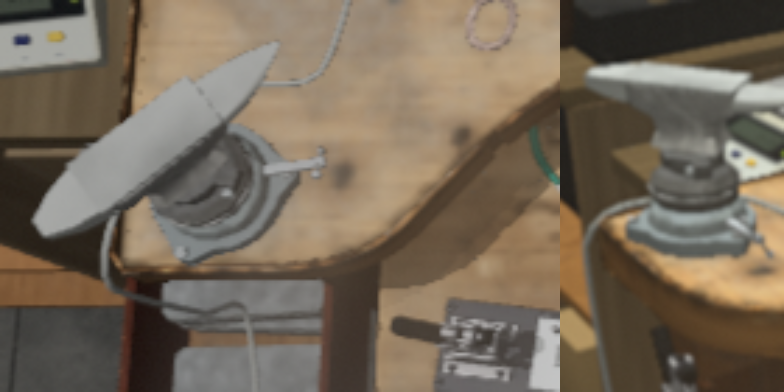

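```bash
python3 go.py .4577 .2302 .19 1.107
```

```text
t 26.73 shift cm [ 2.798e+01  1.000e-02 -3.600e-01] turn [-0.04 -0.09 19.97]
rows needed 4.476862822274928 F [ 0.3  0.6 -0.1] open 0.0299 q [-0.29  0.23  1.86  0.    1.05 -0.18]
```

```bash
python3 -m crank '[[4,0,-0.5,0,0,4,0],[9,0,-0.5,0,0,8,0],[15,0,-0.5,0,0,12,0],[21,0,-0.5,0,0,16,0],[26,0,-0.5,0,0,20,0]]';python3 -m crank '[[1,0,0,0,0,0,0],[1,0,0,0,0,0,0],[1,0,0,0,0,0,0]]'; python3 go.py .4577 .2302 .154 1.107
python3 - <<'E'
from cell import read_camera
import cv2
a=cv2.cvtColor(read_camera("side")["frame"],cv2.COLOR_RGB2BGR)
cv2.imwrite("pics/s15.png",cv2.resize(a[130:280,160:320],None,fx=5,fy=4,interpolation=cv2.INTER_CUBIC))
E
```

```text
time: 27.35
tool_pos: [0.4539, 0.2151, 0.1912]
tool_rot: [-3.141, -0.001, 1.11]
contact_force: [1.3, -0.3, 0.1]
opening: 0.0005
time: 27.72
tool_pos: [0.459, 0.2192, 0.1912]
tool_rot: [-3.141, -0.0, 1.109]
contact_force: [0.2, 0.3, -1.0]
opening: 0.0007
t 27.73 shift cm [ 0.93 -0.6   3.72] turn [-0.06 -0.02  0.1 ]
rows needed 0.6212021729373006 F [ 0.2  0.3 -1. ] open 0.0007 q [0.29 0.36 1.65 0.   1.13 0.76]
```

View pics/s15.png

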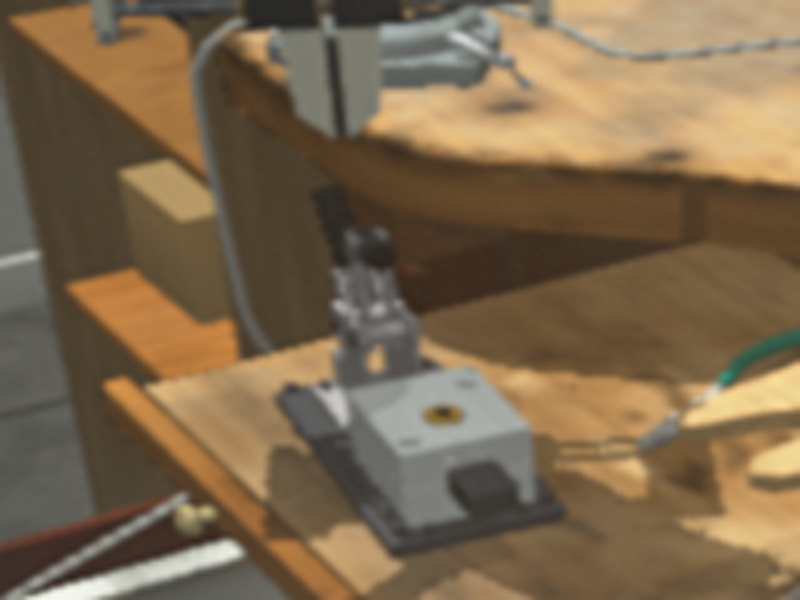

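```bash
python3 -m crank '[[0.9,-0.6,1,0,0,0,0],[0.9,-0.6,2.5,0,0,0,0],[0.9,-0.6,3.7,0,0,0,0],[0.9,-0.6,3.7,0,0,0,0]]';for p in ".4577 .2302 .142" ".459 .2421 .133" ".4602 .252 .123" ".461 .2594 .1105" ".4615 .2639 .0960"; do python3 go.py $p 1.107|head -1;done; python3 -c "
from cell import robot;print(robot.observe()['tool_pos'])"
```

```text
time: 28.28
tool_pos: [0.4572, 0.2303, 0.1528]
tool_rot: [-3.139, 0.001, 1.109]
contact_force: [-0.9, 0.6, -0.1]
opening: 0.0003
t 28.27 shift cm [0.02 0.05 1.08] turn [-0.16  0.06  0.09]
t 28.27 shift cm [ 1.14 -0.36  1.98] turn [-0.16  0.06  0.09]
t 28.27 shift cm [ 2.08 -0.7   2.98] turn [-0.16  0.06  0.09]
t 28.27 shift cm [ 2.78 -0.95  4.23] turn [-0.16  0.06  0.09]
t 28.27 shift cm [ 3.21 -1.1   5.68] turn [-0.16  0.06  0.09]
[0.45724207 0.23027228 0.15284436]
```

```bash
python3 -m crank '[[0,0,0.6,0,0,0,0],[0,0,1.1,0,0,0,0],[0.5,-0.2,1.5,0,0,0,0],[1.1,-0.4,2,0,0,0,0],[1.1,-0.4,2,0,0,0,0]]';for p in  ".4602 .252 .123" ".461 .2594 .1105" ".4615 .2639 .0960"; do python3 go.py $p 1.107|head -1;done
python3 - <<'E'
from cell import read_camera
import cv2
a=cv2.cvtColor(read_camera("side")["frame"],cv2.COLOR_RGB2BGR)
cv2.imwrite("pics/s16.png",cv2.resize(a[150:270,180:290],None,fx=6,fy=5,interpolation=cv2.INTER_CUBIC))
E
```

```text
time: 28.9
tool_pos: [0.4595, 0.2429, 0.1342]
tool_rot: [-3.141, -0.001, 1.109]
contact_force: [0.0, -1.7, 2.3]
opening: 0.0004
t 28.9 shift cm [ 0.85 -0.34  1.12] turn [-0.03 -0.08  0.13]
t 28.9 shift cm [ 1.54 -0.6   2.37] turn [-0.03 -0.08  0.13]
t 28.9 shift cm [ 1.96 -0.76  3.82] turn [-0.03 -0.08  0.13]
```

View pics/s16.png

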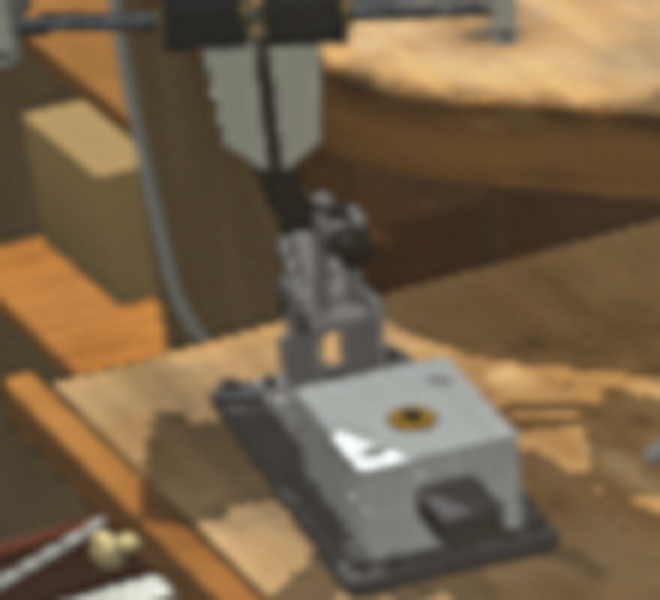

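The tips press the black sleeve (crop 285,200) with about 3 N, and the arm has started to tip forward. I'll keep following the arc.

```bash
python3 -m crank '[[0.4,-0.2,0.5,0,0,0,0],[0.85,-0.35,1.1,0,0,0,0],[1.2,-0.5,1.75,0,0,0,0],[1.55,-0.6,2.4,0,0,0,0],[1.55,-0.6,2.4,0,0,0,0]]';for p in  ".461 .2594 .1105" ".4615 .2639 .0960"; do python3 go.py $p 1.107|head -1;done
python3 - <<'E'
from cell import read_camera
import cv2
a=cv2.cvtColor(read_camera("side")["frame"],cv2.COLOR_RGB2BGR)
cv2.imwrite("pics/s17.png",cv2.resize(a[150:270,180:290],None,fx=6,fy=5,interpolation=cv2.INTER_CUBIC))
E
```

```text
time: 29.58
tool_pos: [0.4609, 0.2596, 0.1102]
tool_rot: [-3.141, -0.002, 1.109]
contact_force: [0.1, 0.2, 1.1]
opening: 0.0003
t 29.57 shift cm [-0.01  0.02 -0.03] turn [-0.05 -0.11  0.11]
t 29.57 shift cm [ 0.41 -0.14  1.42] turn [-0.05 -0.11  0.11]
```

View pics/s17.png

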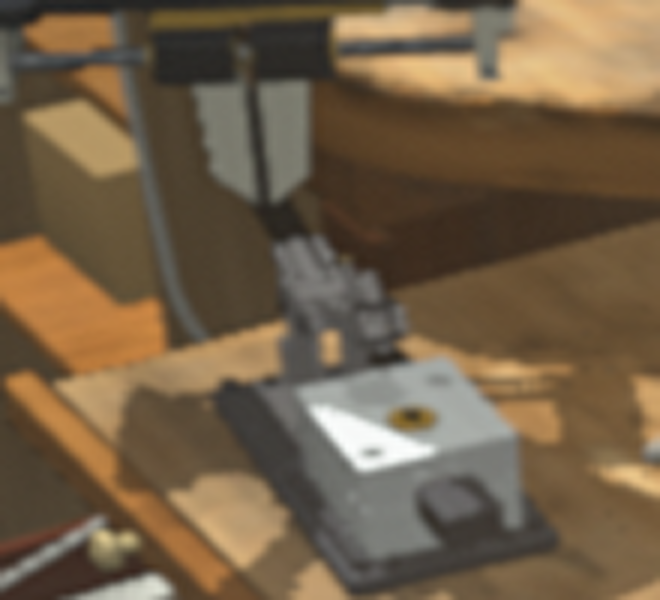

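```bash
python3 -m crank '[[0.2,-0.1,0.5,0,0,0,0],[0.4,-0.1,1,0,0,0,0],[0.4,-0.1,1.3,0,0,0,0],[0.4,-0.1,1.3,0,0,0,0]]';python3 -m crank '[[0,0,0.1,0,0,0,0],[0,0,0.2,0,0,0,0],[0,0,0.2,0,0,0,0]]'
```

```text
time: 30.12
tool_pos: [0.4614, 0.2635, 0.0976]
tool_rot: [-3.14, -0.002, 1.109]
contact_force: [-3.0, 0.8, 8.2]
opening: 0.0008
time: 30.5
tool_pos: [0.4615, 0.2636, 0.0972]
tool_rot: [-3.141, -0.002, 1.109]
contact_force: [-7.0, -0.5, 21.5]
opening: 0.0005
```

```bash
python3 -m crank '[[0,0,0.1,0,0,0,0],[0,0,0.1,0,0,0,0]]'; python3 - <<'E'
from cell import read_camera
import cv2
a=cv2.cvtColor(read_camera("side")["frame"],cv2.COLOR_RGB2BGR)
cv2.imwrite("pics/s18.png",cv2.resize(a[150:270,180:290],None,fx=6,fy=5,interpolation=cv2.INTER_CUBIC))
E
```

```text
time: 30.75
tool_pos: [0.4616, 0.2636, 0.0969]
tool_rot: [-3.141, -0.003, 1.109]
contact_force: [-8.9, -1.8, 27.4]
opening: 0.0005
```

View pics/s18.png

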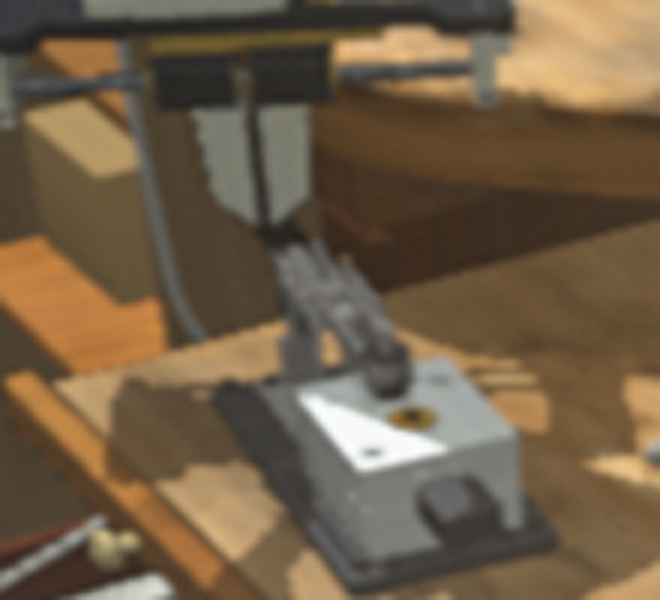

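The stop is hard: 27 N with the tips at z = 0.0779, exactly the predicted handle-down height. The foot sits on the upper half. Retreating now.

```bash
python3 -m crank '[[0,0,-0.5,0,0,0,0],[0,0,-3,0,0,0,0],[0,0,-7,0,0,0,0],[0,0,-11,0,0,0,0],[-6,0,-11,0,0,0,0]]'; python3 -m crank '[[-6,0,0,0,0,0,0],[-12,0,0,0,0,0,0],[-18,2,0,0,0,0,0],[-24,4,0,0,0,0,0],[-28,5,0,0,0,0,0]]'; python3 -m crank '[[0,0,0,0,0,0,0],[0,0,0,0,0,0,0]]'
python3 - <<'E'
from fit import *
from cell import read_camera
for n in("side","top"): cv2.imwrite(f"pics/{n}19.png",cv2.cvtColor(read_camera(n)["frame"],cv2.COLOR_RGB2BGR))
a=cv2.imread("pics/side19.png"); b=cv2.imread("pics/top19.png")
cv2.imwrite("pics/s19.png",cv2.resize(a[180:275,195:295],None,fx=6,fy=6,interpolation=cv2.INTER_CUBIC))
cv2.imwrite("pics/t19.png",cv2.resize(b[255:315,200:300],None,fx=8,fy=8,interpolation=cv2.INTER_CUBIC))
f=[.4464,.1265,1.457]
P=[(84+56,0,71.5),(84+70,0,71.5),(84+70,0,78.7)]
print("handle q=0 pred top",((proj("top",model(f,P))-(200,255)+.5)*8-.5).round(0).tolist(),"side",((proj("side",model(f,P))-(195,180)+.5)*6-.5).round(0).tolist())
E
```

```text
time: 31.42
tool_pos: [0.438, 0.2109, 0.2068]
tool_rot: [3.136, -0.007, 1.112]
contact_force: [-0.6, -1.0, -0.5]
opening: 0.0008
time: 32.05
tool_pos: [0.3544, -0.0659, 0.2037]
tool_rot: [-3.141, -0.001, 1.107]
contact_force: [0.4, 0.2, -0.2]
opening: 0.0002
time: 32.3
tool_pos: [0.3549, -0.0634, 0.2036]
tool_rot: [-3.14, -0.002, 1.108]
contact_force: [-0.7, 0.2, 0.4]
opening: 0.0003
handle q=0 pred top [[72.0, 193.0], [21.0, 187.0], [14.0, 184.0]] side [[174.0, 88.0], [162.0, 71.0], [160.0, 54.0]]
```

View pics/s19.png

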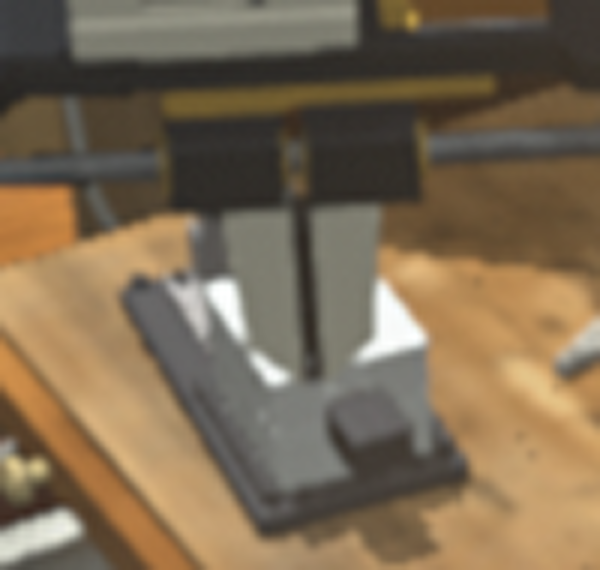

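View pics/t19.png

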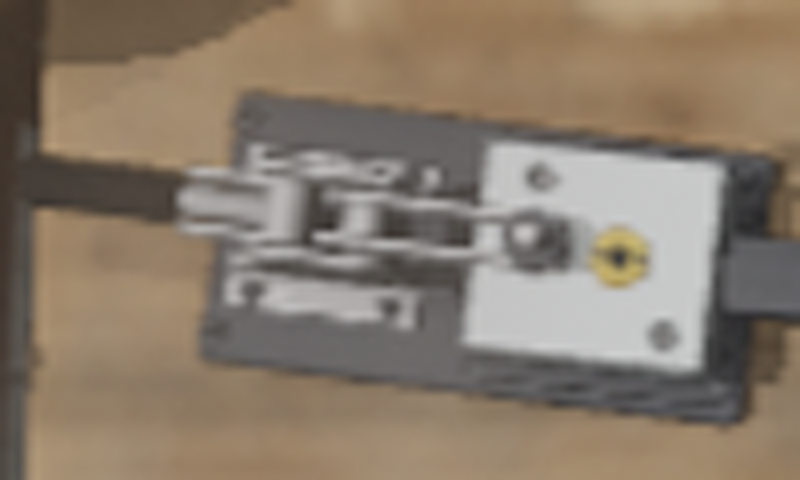

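```bash
python3 -m crank '[[-5,0,-1,0,0,0,0],[-10,0,-2,0,0,0,0],[-14,2,-2,0,0,0,0],[-14,2,-2,0,0,0,0]]'
python3 - <<'E'
from fit import *
from cell import read_camera
for n in("side","top"): cv2.imwrite(f"pics/{n}20.png",cv2.cvtColor(read_camera(n)["frame"],cv2.COLOR_RGB2BGR))
a=cv2.imread("pics/side20.png")
im=cv2.resize(a[190:265,200:290],None,fx=8,fy=8,interpolation=cv2.INTER_CUBIC)
f=[.4464,.1265,1.457]
for q,c in((0,(0,0,255)),(.05,(0,255,0)),(.1,(255,0,0))):
    ang=q+np.array([.1331]); x,z=84+56.5*np.cos(ang),64+56.5*np.sin(ang)
    e=[(x[0]+14*np.cos(q),0,z[0]+14*np.sin(q)),(x[0]-30*np.cos(q)-7.2*np.sin(q),0,z[0]-30*np.sin(q)+7.2*np.cos(q)),(x[0]+14*np.cos(q)-7.2*np.sin(q),0,z[0]+14*np.sin(q)+7.2*np.cos(q))]
    u=(proj("side",model(f,e))-(200,190)+.5)*8-.5; print(q,u.round(0).tolist())
cv2.imwrite("pics/s20.png",im); cv2.imwrite("pics/v20.png",a)
E
```

```text
time: 32.9
tool_pos: [0.311, -0.1994, 0.2238]
tool_rot: [3.141, -0.001, 1.107]
contact_force: [0.2, 0.2, -0.2]
opening: 0.0005
0 [[176.0, 14.0], [227.0, 65.0], [173.0, -8.0]]
0.05 [[175.0, 4.0], [227.0, 62.0], [173.0, -18.0]]
0.1 [[175.0, -6.0], [228.0, 60.0], [173.0, -27.0]]
```

View pics/s20.png

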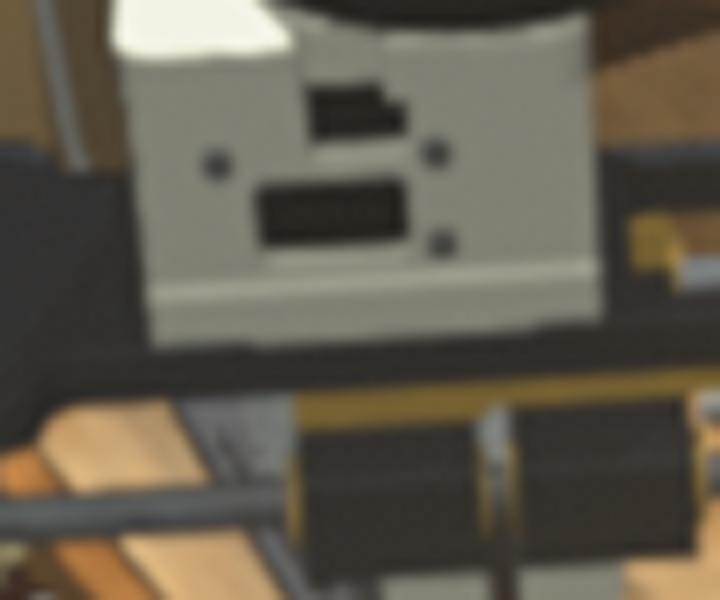

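View pics/v20.png

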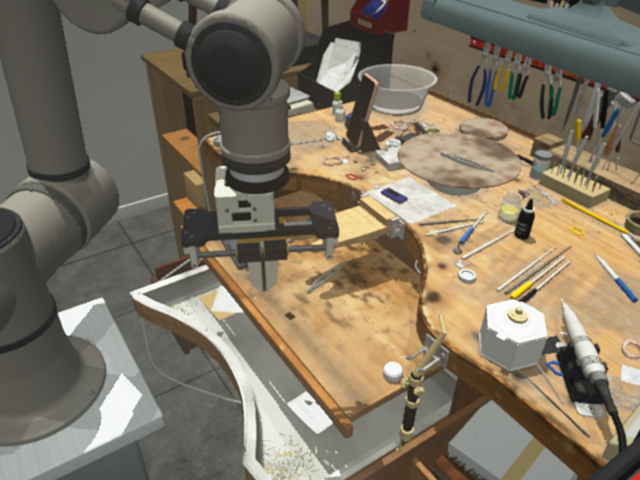

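```bash
python3 go.py .5 -.2 .23 1.107; python3 -m crank '[[2,5,0,0,0,0,0],[4,10,0,0,0,0,0],[7,14,0,0,0,0,0],[8.4,16.9,-0.6,0,0,0,0],[8.4,16.9,-0.6,0,0,0,0]]'
python3 - <<'E'
from cell import read_camera
import cv2
a=cv2.cvtColor(read_camera("side")["frame"],cv2.COLOR_RGB2BGR); cv2.imwrite("pics/v21.png",a)
cv2.imwrite("pics/s21.png",cv2.resize(a[190:265,200:290],None,fx=8,fy=8,interpolation=cv2.INTER_CUBIC))
E
```

```text
t 33.0 shift cm [ 8.16 17.09 -0.67] turn [-0.1  -0.11  0.14]
rows needed 3.031957431228381 F [0.3 1.  0.5] open 0.0007 q [-0.78  0.07  1.94  0.    1.13 -0.31]
time: 33.62
tool_pos: [0.5011, -0.1957, 0.2294]
tool_rot: [-3.141, -0.002, 1.113]
contact_force: [-0.1, -0.1, -0.0]
opening: 0.0003
```

View pics/s21.png

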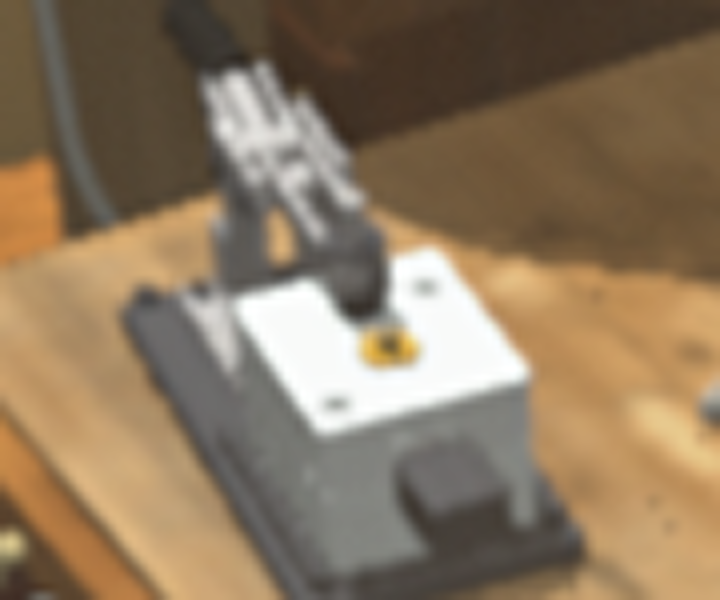

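```bash
python3 - <<'E'
import cv2
from fit import *
a=cv2.imread("pics/v21.png"); im=cv2.resize(a[180:215,205:255],None,fx=14,fy=14,interpolation=cv2.INTER_CUBIC)
im=cv2.convertScaleAbs(im,alpha=1.6)
cv2.imwrite("pics/s22.png",im)
f=[.4464,.1265,1.457]
for q in (0,.05,.1):
    x,z=84+56.5*np.cos(q+.1331),64+56.5*np.sin(q+.1331)
    e=[(x+14*np.cos(q)-k*7.2*np.sin(q),0,z+14*np.sin(q)+k*7.2*np.cos(q)) for k in(-1,1)]
    print(q,((proj("side",model(f,e))-(205,180)+.5)*14-.5).round(0).tolist())
E
```

```text
0 [[242.0, 205.0], [234.0, 126.0]]
0.05 [[240.0, 186.0], [233.0, 109.0]]
0.1 [[239.0, 168.0], [233.0, 93.0]]
```

View pics/s22.png

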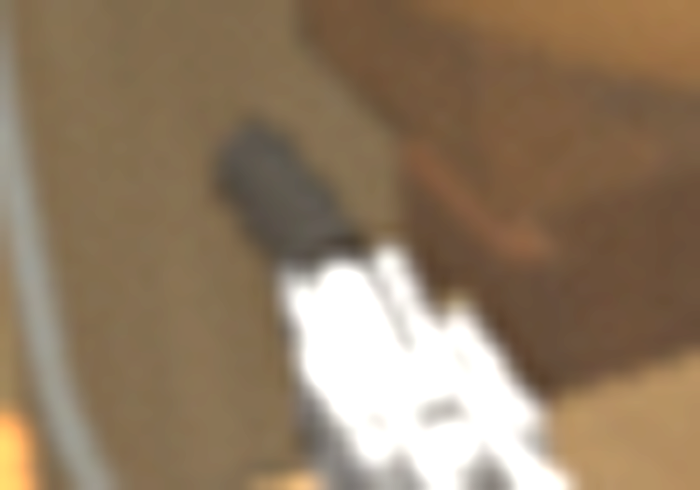

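The sleeve's end top reads about (245,122) and I predict (234,126) for handle angle 0, so the clamp is fully down. Handing in.

```bash
python3 -c "
from cell import robot
print(robot.hand_in())"
```

```text
the job is handed in; nothing more can be done
None
```

The mould is closed and clamped, and I handed the job in at about 34 s; the hand-in gave no verdict.

- **Core:** It lies in the groove with its nose towards the clamp. It touched down at the predicted height, and the later top picture put its tail within about 1 mm of the target.
- **Upper half:** The bench wall would have blocked the gripper's body where it lay. I first pinched it across its length and dragged it about 8 cm clear. The pinch did not square the block to the jaws as I had intended (71 mm opening instead of 64 mm), but it dragged fine. I then gripped it across the 56 mm. It went over the pins without any measurable force and landed flush at tool height 0.0587 m against 0.0588 m predicted. Both pins show in the holes.
- **Clamp:** I pressed the handle to its hard stop (27 N). After I backed off, the last pictures show the foot on the upper half. The sleeve's end is where I predict it for handle angle 0, to about 0.01 rad in height. I could not measure the foot's force directly.
- **Slips and remaining checks:** One retreat went to the wrong side because of a sign slip, but it touched nothing. The arm is clear with zero contact force. The pliers, tweezers and loupe were never touched and look unmoved, but I did not measure their positions again.

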